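Nest offcut channels in the packing cradle and lock it with the mallet

ROBOT

A 6-joint arm with a two-finger parallel gripper is mounted at the origin on a cart in front of the work surface, level with it; the furniture and walls round the work are solid. World frame = base frame: x ahead of the robot, y to its left, z up, the work surface at z = 0. Lengths are in m, angles in degrees, forces in N, time in s.
With the tool pointing down it reaches from about 0.3 to 0.875 m from the base axis. Payload 6.4 kg.
Tool frame: the origin (TCP) lies at the very end of the fingers, on their centre line; the grasp point (between the pads) lies 19 mm behind it; z points along the fingers, y is the line along which they close (so a half turn about z gives the same grasp; the last joint's range is limited). The gripper opens to 88 mm and grips with 3 to 60 N. Pads are 18 mm wide; open, the fingers measure 123 mm over their backs; the gripper's body (75 mm by 187 mm) begins 45 mm behind the grasp point.
Start: joints at [53.153, 10.359, 92.074, -0, 77.567, -11.82], TCP at [0.243, 0.521, 0.215] pointing down, gripper open.
Joint ranges: [-171.53, 171.53], [-51.25, 118.39], [17.06, 147.69], [-65.23, 245.23], [0, 150.52], [-178.68, 178.68]. Speed limits (degrees/s): [147.25, 147.25, 172.46, 180, 180, 180].

INTERFACE

Orientations are given as [roll, pitch, yaw] about the fixed x, y, z axes, in that order (R = Rz(yaw) Ry(pitch) Rx(roll)).
In Python, from workcell import r gives the robot as it stands. The module is installed in compiled form; this text tells all that it offers.
- The arm moves only by the tool drive_tool, never from a script. Its argument "deltas" is a list of rows, each an object with "linear": the shift along the tool's x, y, z in cm, a list of three; "turn": the turn about the tool's z in rad; "claw": the finger opening in cm, from 0 to 8.81. In form: [{"linear": [dx, dy, dz], "turn": turn, "claw": claw}, ...]. A call has 1 to 8 rows; each row is the pose to reach, as a shift and turn from the pose commanded when the call began, along the tool's axes at that moment; what a row does not reach only later rows make up. A row lasts 1/8 s, in which the tool goes at most 62.5 mm and 10.7 degrees, less where a joint would pass 70% of its speed; a pose out of reach is approached as far as the arm can. A call with a gripper value outside its range is refused whole. The fingers move at their own pace and stop on an object; the grip force is fixed at half the most. Time passes only in rows, so rows that repeat a pose let the fingers close. It gives the time, the measured TCP pose, the force, the opening and the grip force at its end, in the units of the state.
- r.get_obs(): the state, without advancing time (a new reading comes with each control period).
- r.camera(name): name is "scene" or "top"; returns a dict with "img" (420x560x3 uint8, blue, green, red), "camera_matrix" (3x3 intrinsics, pixels), "position" and "attitude" of the camera in the world. Camera axes: x right, y up, looking along -z (the intrinsics and any distortion apply to the point x, -y, -z); pixel columns grow to the right and rows downward; lengths in m; the calibration is good to about 2 mm. A picture is of the moment at which its call begins. There is no depth.
- r.hand_in(): hands the job in; it is judged then, once.
The state is a dict: "time": time; "qpos": joint angles; "joint_vel": joint speeds; "joint_efforts": joint torques, N m; "ee_pos": TCP position; "eef_rot": TCP orientation; "wrist_force": force on the tool from outside, world axes, zero at the start; "moment": the same for the moment, N m; "grip_width": finger opening in m; "gripper_force": force on a finger pad.
Only numpy, scipy, OpenCV 4.12 (cv2) and the standard library are available. Lean on these libraries where they do the work, as an engineer would, in place of code of your own. Each camera call takes 0.05 s, during which the arm holds its last target. There are 200 camera calls.

TASK

Pack every channel piece lying on the table into the grey cradle: the bare aluminium ones open side up, side by side along the row next to the cradle's own fixed channel, and each blue one open side down on top, straddling two neighbouring open-up channels with one flange down inside each, all lying straight across the cradle and centred on it. Slide the orange stop along until the whole row is snug against the fixed channel, and only then knock the steel pin in the stop fully home with the mallet, never with the fingers. Finally stand the mallet back on its black pad, on its face as you found it, and leave the glue stick and the orange gear undisturbed.

Things in the scene. Friction and masses are not known exactly. Their poses are not given: they have to be found in the camera images.
- cradle: Fixed grey cradle, base 96 x 230 x 8 mm. Origin: centre of its underside; z up, y along the row, x across it (channels lie along x). The floor for the channels is the base's top, z = +8 mm in this frame, without side walls; free bay from y = -71 mm (side of the fixed starter channel) to the orange stop (inner face at y = +88 mm minus the joint value of stop). Channels belong at x = 0
- starter (a point): Centre of the underside of the grey fixed channel moulded on the cradle's -y end (cradle y = -91 mm, z = +8 mm): same section as the aluminium channels, 56 mm long, open side up; a blue channel can straddle it and the channel next to it
- channel_1: Loose bare aluminium channel piece lying open side up (60 g) (2 or 3 are there). 56 mm long (x), 40 mm wide (y), 28 mm high; web (bottom) 6 mm thick, two flanges 5 mm thick along the long sides, y = -20..-15 and 15..20 mm; half-turn symmetric. Origin: centre of its underside. Can be gripped end to end over 56 mm, best at the ends of one flange (about 10 mm off its middle line)
- channel_2: Loose bare aluminium channel piece lying open side up (60 g) (2 or 3 are there). 56 mm long (x), 40 mm wide (y), 28 mm high; web (bottom) 6 mm thick, two flanges 5 mm thick along the long sides, y = -20..-15 and 15..20 mm; half-turn symmetric. Origin: centre of its underside. Can be gripped end to end over 56 mm, best at the ends of one flange (about 10 mm off its middle line)
- channel_3: Loose bare aluminium channel piece lying open side up (60 g) (2 or 3 are there). 56 mm long (x), 40 mm wide (y), 28 mm high; web (bottom) 6 mm thick, two flanges 5 mm thick along the long sides, y = -20..-15 and 15..20 mm; half-turn symmetric. Origin: centre of its underside. Can be gripped end to end over 56 mm, best at the ends of one flange (about 10 mm off its middle line)
- channel_4: Loose blue channel, open side down, 60 g (1 or 2 are there). 66 mm long (x), 34 mm wide (y), 30 mm high; web on top 6 mm, flanges 5 mm thick along the long sides; half-turn symmetric. Origin: middle of its underside. Nested, its flanges stand on the webs below: origin 14 mm over the cradle's underside, midway in y between the two channels. Can be gripped end to end over 66 mm at its web
- channel_5: Loose blue channel, open side down, 60 g (1 or 2 are there). 66 mm long (x), 34 mm wide (y), 30 mm high; web on top 6 mm, flanges 5 mm thick along the long sides; half-turn symmetric. Origin: middle of its underside. Nested, its flanges stand on the webs below: origin 14 mm over the cradle's underside, midway in y between the two channels. Can be gripped end to end over 66 mm at its web
- stop (a joint): Sliding orange stop of the cradle, in m: 0 = fully open, grows as it slides along the cradle's -y towards the starter, 0.10 at most; starts at 0 to 0.012. Friction 2 N, stays where left. With 3 aluminium channels it is snug at about 0.039, with 2 at about 0.079. Block 96 mm (x) x 22 mm (y), top 46 mm above the cradle's underside
- stop_face (a point): Centre of the stop's inner face (towards the starter) at floor height, cradle z = +8 mm; the stop's outer face lies 22 mm further along the cradle's +y; a finger tab in its middle, 10 mm wide (x), reaches 29 mm further out, cradle z 10 to 44 mm: pinch it to slide the stop either way; an 8 N push is plenty
- pin (a joint): Spring-grip steel pin in the middle of the stop's top, in m: 0 = up (head top 20 mm above the block), 0.015 = home (head resting on the block). Takes 7 N rising to 8.5 N to drive and stays where driven; starts at 0
- pin_top (a point): Top of the pin's 18 mm wide head; it travels with stop and pin
- mallet: Mallet standing on its face, handle level, 250 g. Head 40 mm across, 60 mm high, black face below, red above; wooden handle, flat-sided, 16 mm wide and 20 mm high, its middle line 32 mm above the lower face, runs along the mallet's -y from 16 to 100 mm off the head's axis. Origin: centre of the black lower face. Grip the handle across its 16 mm about 38 mm from the head's axis and strike with the black face down
- mallet_face (a point): Centre of the mallet's black lower face (same as its origin)
- mallet_pad: Fixed black rubber pad 75 x 130 x 3 mm where the mallet stands. Origin: centre of its underside; the mallet's head stands at y = +30 mm of it, its handle along -y
- glue_stick: Bystander: white glue stick, 30 mm across, 98 mm high, standing; origin at the centre of its underside
- gear: Bystander: orange printed gear, 40 mm across, 9 mm high, lying; origin at the centre of its underside
Not all that is in view belongs to the job. Leave any green look-alike of the channel_3 alone. Leave any pink look-alike of the channel_4 alone.

How it is judged:
By the outcome, as a careful person would: the job done as asked, in the order asked, and still so for the second after the job is handed in, with the robot touching nothing.
Of channel_1, channel_2, channel_3 only 2 to 3 are there at a start; the rules pass over those that are not, and their reading is None.
Of channel_4, channel_5 only 1 to 2 are there at a start; the rules pass over those that are not, and their reading is None.
At some moment in a run one of channel_4, channel_5 may be knocked a few centimetres aside while the robot is not near it.
It also fails if it takes over 210 s, if anything falls off the work surface, if the arm or the gripper's body presses on something with over 40 N, if the wrist force passes 120 N, or if a joint passes its speed limit or range.

## Working session

There is one attempt and no reset: what is moved stays moved. The work goes in short steps, Python scripts to look and compute and a tool call to move; the robot and the scene stay as the last step left them, time stands still between calls to the robot, and variables do not carry over. Pictures are saved under pics/ and viewed, at most 14 in all, crops included, and the job is handed in when it is done.

Besides the shell and the picture viewer there is one more tool, called by a JSON object that holds its "fn" and its "kwargs". drive_tool: Moves the arm, as the interface text tells. Its arguments: {"type":"object","properties":{"deltas":{"type":"array"}},"required":["deltas"]}

```bash
mkdir -p pics; cat > h.py <<'E'
import cv2, numpy as np
from workcell import r
from scipy.spatial.transform import Rotation as R
def shot(n,f):
    c=r.camera(n); cv2.imwrite('pics/'+f,c['img']); return c
E
python3 - <<'E'
from h import *
for n in ['scene','top']:
    c=shot(n,n+'0.png'); print({k:v for k,v in c.items() if k!='img'})
print(r.get_obs())
E
```

```text
{'camera_matrix': array([[469.19757061,   0.        , 273.67052216],
       [  0.        , 469.19757061, 206.12889869],
       [  0.        ,   0.        ,   1.        ]]), 'position': array([-0.17752515, -0.76485498,  0.58406888]), 'attitude': array([ 59.07300344,  -1.04746731, -51.17576043])}
{'camera_matrix': array([[544.86324675,   0.        , 274.15767404],
       [  0.        , 544.86324675, 210.66745834],
       [  0.        ,   0.        ,   1.        ]]), 'position': array([ 0.40194792, -0.23718236,  1.32699699]), 'attitude': array([  2.20686834,   0.26723157, -90.1699416 ])}
{'time': 0.1, 'qpos': array([ 5.31528440e+01,  1.03971943e+01,  9.21222425e+01, -2.26084766e-04,
        7.75654179e+01, -1.18206681e+01]), 'joint_vel': array([-0.04697874, -0.15269144, -0.12068033, -0.1197912 , -0.04115625,
       -0.01939701]), 'joint_efforts': array([ 9.24939059e-05, -4.34823203e+01, -3.42695260e+01,  7.03991437e-02,
        3.40735645e-02, -5.48318758e-05]), 'ee_pos': array([0.24294547, 0.52063044, 0.21413566]), 'eef_rot': array([-1.79916900e+02, -1.71663661e-02,  1.54973549e+02]), 'wrist_force': array([0.77878332, 0.41963061, 0.32271139]), 'moment': array([-0.00507015, -0.0121185 , -0.01469935]), 'gripper_force': 0.0, 'grip_width': 0.0881912823426775}
```

View pics/top0.png

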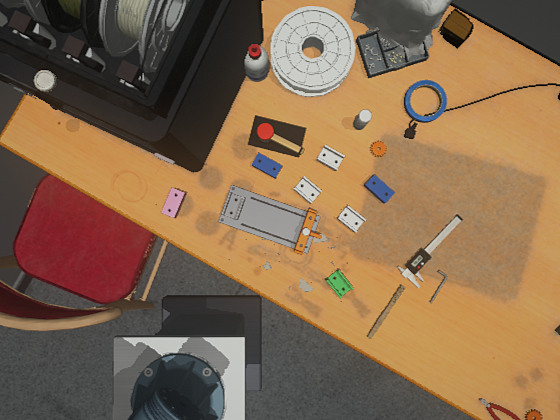

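View pics/scene0.png

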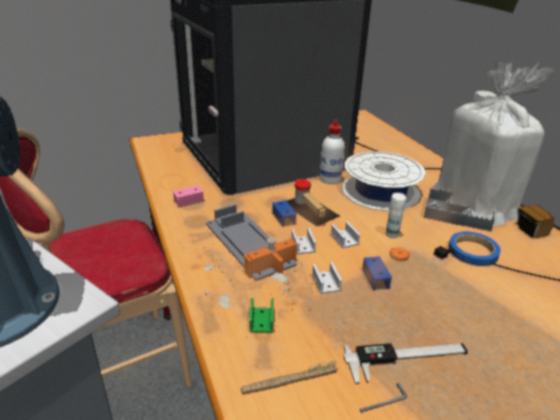

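```bash
python3 - <<'E'
from h import *
t=cv2.imread('pics/top0.png')[105:255,215:400]; cv2.imwrite('pics/tc.png',cv2.resize(t,None,fx=4,fy=4,interpolation=cv2.INTER_CUBIC))
t=cv2.imread('pics/scene0.png')[170:300,190:410]; cv2.imwrite('pics/sc.png',cv2.resize(t,None,fx=3.6,fy=3.6,interpolation=cv2.INTER_CUBIC))
E
```

```text
(no output)
```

View pics/tc.png

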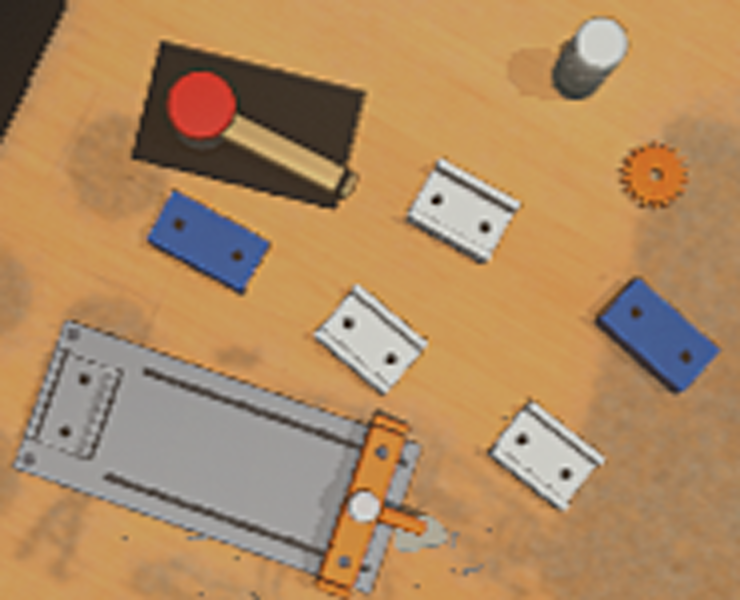

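View pics/sc.png

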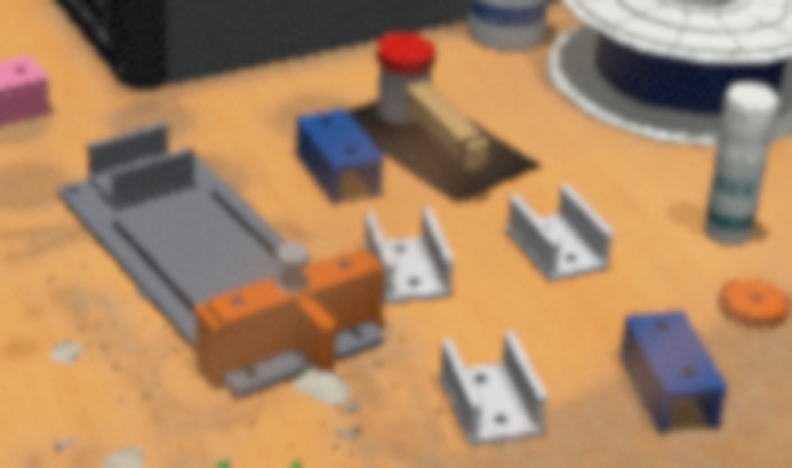

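```bash
cat >> h.py <<'E'
CAM={'scene':(np.array([[469.19757061,0,273.67052216],[0,469.19757061,206.12889869],[0,0,1]]),np.array([-0.17752515,-0.76485498,0.58406888]),[59.07300344,-1.04746731,-51.17576043]),
'top':(np.array([[544.86324675,0,274.15767404],[0,544.86324675,210.66745834],[0,0,1]]),np.array([0.40194792,-0.23718236,1.32699699]),[2.20686834,0.26723157,-90.1699416])}
def ray(n,p):
    K,o,a=CAM[n]; d=np.linalg.solve(K,[p[0],p[1],1.]); d=R.from_euler('xyz',a,degrees=True).apply([d[0],-d[1],-d[2]]); return o,d/np.linalg.norm(d)
def onz(n,p,z):
    o,d=ray(n,p); return o+d*(z-o[2])/d[2]
def proj(n,P):
    K,o,a=CAM[n]; v=R.from_euler('xyz',a,degrees=True).inv().apply(np.array(P)-o); q=K@[v[0],-v[1],-v[2]]; return q[:2]/q[2]
def tri(p,q):
    o1,d1=ray('top',p);o2,d2=ray('scene',q)
    s=np.linalg.lstsq(np.c_[d1,-d2],o2-o1,rcond=None)[0]
    a=o1+s[0]*d1;b=o2+s[1]*d2; return (a+b)/2,np.linalg.norm(a-b)
def dark(g,p,w=3):
    x0,y0=int(round(p[0])),int(round(p[1])); s=g[y0-w:y0+w+1,x0-w:x0+w+1].astype(float)
    m=np.clip(np.median(s)-12-s,0,None); yy,xx=np.mgrid[-w:w+1,-w:w+1]
    if m.sum()==0: return np.array(p)
    return np.array([x0+(m*xx).sum()/m.sum(),y0+(m*yy).sum()/m.sum()])
E
python3 - <<'E'
from h import *
T=cv2.imread('pics/top0.png');S=cv2.imread('pics/scene0.png')
gt=T.max(2);gs=S.max(2)
H={'A1':([(436,199),(485,227)],[(556,216),(572,257)]),'A2':([(348,323),(391,358)],[(400,250),(414,282)]),'A3':([(522,439),(566,473)],[(480,378),(500,420)]),
'B1':([(179,224),(237,256)],[(325,122),(352,151)]),'B2':([(636,312),(685,356)],[(663,322),(687,368)]),'ST':([(84,379),(65,431)],None)}
for k,(t,s) in H.items():
    tp=[dark(gt,(x/4+214.6,y/4+104.6),2) for x,y in t]
    z={'A':.006,'B':.03,'S':.014}[k[0]]
    if s: 
        sp=[dark(gs,(x/3.6+189.6,y/3.6+169.6),2) for x,y in s]
        print(k,[ (tri(a,b)[0].round(4).tolist(),round(tri(a,b)[1]*1e3,1)) for a,b in zip(tp,sp)])
    P=[onz('top',a,z) for a in tp]; d=P[1]-P[0]
    print(k,np.round(tp,1).tolist(),'mid',((P[0]+P[1])/2).round(4),'pitch',np.linalg.norm(d).round(4),'yaw',np.degrees(np.arctan2(d[1],d[0])).round(1))
# cradle grey
hsv=cv2.cvtColor(T,cv2.COLOR_BGR2HSV)
m=((hsv[...,1]<40)&(hsv[...,2]>90)&(hsv[...,2]<200)).astype(np.uint8); m[:182]=0;m[255:]=0;m[:,:215]=0;m[:,325:]=0
m=cv2.morphologyEx(m,cv2.MORPH_CLOSE,np.ones((5,5)))
c=max(cv2.findContours(m,0,2)[0],key=cv2.contourArea); print(cv2.minAreaRect(c),cv2.contourArea(c))
P=np.array([onz('top',p[0],.008)[:2] for p in c],np.float32); print('cradle',cv2.minAreaRect(P))
vis=cv2.resize(T[170:270,210:340],None,fx=6,fy=6,interpolation=cv2.INTER_CUBIC); cv2.imwrite('pics/cr.png',vis)
E
```

```text
A1 [([0.5908, -0.3557, 0.0159], np.float64(10.2)), ([0.5722, -0.381, 0.0053], np.float64(1.4))]
A1 [[323.8, 154.5], [335.8, 161.4]] mid [ 0.5809 -0.3669  0.006 ] pitch 0.0337 yaw -120.0
A2 [([0.5138, -0.2975, 0.0055], np.float64(1.5)), ([0.492, -0.3234, 0.0052], np.float64(1.3))]
A2 [[301.6, 185.3], [312.3, 194.3]] mid [ 0.5033 -0.3109  0.006 ] pitch 0.0338 yaw -130.3
A3 [([0.4428, -0.4025, 0.0056], np.float64(1.2)), ([0.4219, -0.4289, 0.0056], np.float64(1.0))]
A3 [[345.0, 214.4], [356.0, 223.1]] mid [ 0.4327 -0.4161  0.006 ] pitch 0.0337 yaw -128.5
B1 [([0.5715, -0.1955, 0.0292], np.float64(1.3)), ([0.5525, -0.2302, 0.0293], np.float64(1.6))]
B1 [[259.3, 160.6], [273.9, 168.4]] mid [ 0.5623 -0.2134  0.03  ] pitch 0.0396 yaw -118.5
B2 [([0.5177, -0.4682, 0.0296], np.float64(1.3)), ([0.4911, -0.4973, 0.0299], np.float64(1.3))]
B2 [[373.6, 182.7], [386.0, 193.8]] mid [ 0.5047 -0.4833  0.03  ] pitch 0.0395 yaw -132.4
ST [[235.6, 199.3], [230.8, 212.5]] mid [ 0.4644 -0.1325  0.014 ] pitch 0.0338 yaw 160.1
((274.1664733886719, 221.55120849609375), (106.26655578613281, 41.01567077636719), 19.486129760742188) 3409.0
cradle ((0.42653241753578186, -0.23100267350673676), (0.257109671831131, 0.09930135309696198), 70.302978515625)
```

View pics/cr.png

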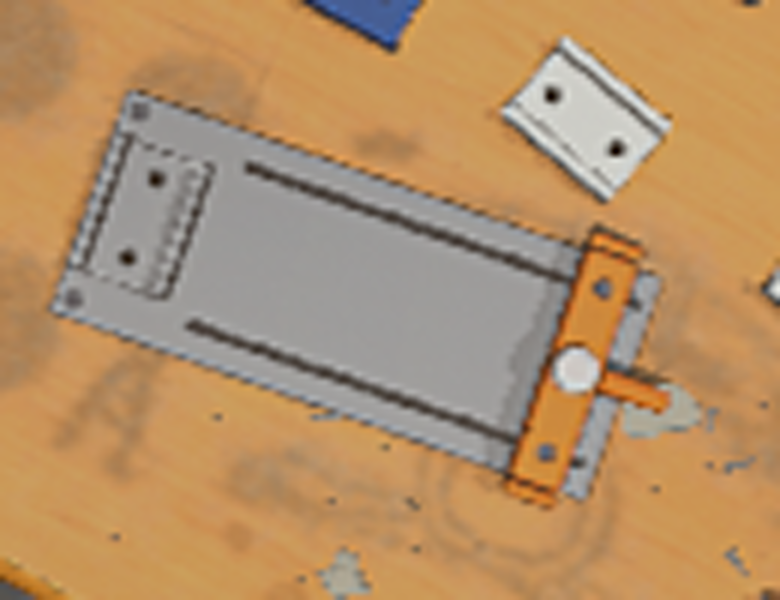

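```bash
python3 - <<'E'
from h import *
C=[(130,90),(662,275),(585,500),(52,312)]
P=np.array([onz('top',(x/6+209.58,y/6+169.58),.008)[:2] for x,y in C]);print(P.round(4))
print('len',np.linalg.norm(P[1]-P[0]),np.linalg.norm(P[2]-P[3]),np.linalg.norm(P[3]-P[0]),np.linalg.norm(P[2]-P[1]))
c=P.mean(0);d=(P[1]+P[2]-P[0]-P[3]);a=np.arctan2(d[1],d[0]);print('c',c,'yaw of +y',np.degrees(a))
u=np.array([np.cos(a),np.sin(a)]);st=np.array([.4644,-.1325]);print('starter from centre along y',(st-c)@u, 'perp',(st-c)@[-u[1],u[0]])
# stop: pin head top z~.066
p=onz('top',(577/6+209.58,369/6+169.58),.066)[:2];print('pin',p,(p-c)@u,(p-c)@[-u[1],u[0]])
# mallet
T=cv2.imread('pics/top0.png');h=cv2.cvtColor(T,cv2.COLOR_BGR2HSV)
m=((h[...,2]>120)&(h[...,1]>170)&((h[...,0]<5)|(h[...,0]>174))).astype(np.uint8);m[:115]=0;m[155:]=0;m[:,:245]=0;m[:,:]*=1;m[:,300:]=0
k=max(cv2.findContours(m,0,2)[0],key=cv2.contourArea);(cx,cy),rr=cv2.minEnclosingCircle(k);print('red px',cx,cy,rr)
o=onz('top',(cx,cy),.06);print('mallet head',o)
S=cv2.imread('pics/scene0.png');hs=cv2.cvtColor(S,cv2.COLOR_BGR2HSV)
m=((hs[...,2]>100)&(hs[...,1]>150)&((hs[...,0]<5)|(hs[...,0]>174))).astype(np.uint8);m[:170]=0;m[200:]=0;m[:,:285]=0;m[:,320:]=0
print('scene red',cv2.boundingRect(m), 'pred',proj('scene',o))
e=onz('top',(346/4+214.6,182/4+104.6),.042);e2=onz('top',(233/4+214.6,124/4+104.6),.042)
for q in(e,e2):
  d=q-o;print('handle',q,np.degrees(np.arctan2(d[1],d[0])),np.hypot(*d[:2]))
# pad corners
Q=np.array([onz('top',(x/4+214.6,y/4+104.6),.003)[:2] for x,y in [(162,42),(366,92),(334,208),(133,157)]]);print('pad',Q.mean(0),cv2.minAreaRect(Q.astype(np.float32)))
E
```

```text
[[ 0.5165 -0.1272]
 [ 0.4409 -0.3419]
 [ 0.3505 -0.3104]
 [ 0.4268 -0.0957]]
len 0.22763992041182368 0.22784609920051146 0.09510184716872377 0.09582951741210854
c [ 0.43367279 -0.21879117] yaw of +y -109.47738799999036
starter from centre along y -0.09159852118194318 perp 0.0001963080282856855
pin [ 0.40309893 -0.30434286] 0.09085022014760871 -0.00029829928843120093
red px 264.846923828125 130.7653045654297 8.3420991897583
mallet head [ 0.63800957 -0.21018083  0.06      ]
scene red (295, 179, 15, 11) pred [302.98490722 183.14553056]
handle [ 0.59492059 -0.2956093   0.042     ] -116.76577139095362 0.09568011005839798
handle [ 0.629745   -0.22876175  0.042     ] -113.97891973412837 0.020336022723266175
pad [ 0.63620679 -0.2380991 ] ((0.6359351873397827, -0.2385161966085434), (0.1285581886768341, 0.07387637346982956), 75.84544372558594)
```

```bash
cat >> h.py <<'E'
C0=np.array([.4339,-.2185]); U=np.array([np.cos(np.radians(-109.55)),np.sin(np.radians(-109.55))]); V=np.array([U[1],-U[0]])
def cr(x,y): return C0+x*V+y*U      # cradle frame -> world xy
def go(*tg):
    o=r.get_obs(); Rt=R.from_euler('xyz',o['eef_rot'],degrees=True); p=o['ee_pos']
    print('t',round(o['time'],1),'at',p.round(4),'yaw',o['eef_rot'].round(1),'q',o['qpos'].round(0),'F',o['wrist_force'].round(1),'w',round(o['grip_width'],4))
    for x,y,z,yaw in tg:
        d=Rt.inv().apply(np.array([x,y,z])-p)*100
        t=(-(yaw-o['eef_rot'][2])+180)%360-180
        print([x,y,z,yaw],'->',d.round(2).tolist(),'turn',round(np.radians(t),3))
def pick(c,ax,off,z):               # centre, long-axis yaw, tool-x offset
    yaw=ax+90; return [c[0]+off*np.cos(np.radians(yaw)),c[1]+off*np.sin(np.radians(yaw)),z,yaw]
E
python3 - <<'E'
from h import *
go([.35,.05,.2,150],pick((.5033,-.3109),49.7,.01,.12))
print(V,cr(0,-.091))
E
```

```text
t 0.1 at [0.2429 0.5206 0.2141] yaw [-179.9   -0.   155. ] q [ 53.  10.  92.  -0.  78. -12.] F [0.8 0.4 0.3] w 0.0882
[0.35, 0.05, 0.2, 150] -> [-29.61, -38.11, 1.46] turn 0.087
[np.float64(0.4956733167030431), np.float64(-0.3044321022048954), 0.12, 139.7] -> [-57.81, -64.05, 9.49] turn 0.267
[-0.94234983  0.33462934] [ 0.46435127 -0.13274617]
```

{"fn": "drive_tool", "kwargs": {"deltas": [{"linear": [-29.6,-38.1,1.5],"turn": 0.09,"claw": 8.8},{"linear": [-29.6,-38.1,1.5],"turn": 0.09,"claw": 8.8},{"linear": [-29.6,-38.1,1.5],"turn": 0.09,"claw": 8.8},{"linear": [-29.6,-38.1,1.5],"turn": 0.09,"claw": 8.8},{"linear": [-29.6,-38.1,1.5],"turn": 0.09,"claw": 8.8},{"linear": [-29.6,-38.1,1.5],"turn": 0.09,"claw": 8.8},{"linear": [-29.6,-38.1,1.5],"turn": 0.09,"claw": 8.8},{"linear": [-57.8,-64,9.5],"turn": 0.267,"claw": 8}]}}

```text
time: 1.1
ee_pos: [0.3631, 0.0354, 0.1902]
eef_rot: [179.9, 0.1, 139.4]
wrist_force: [0.7, 0.2, 0.7]
grip_width: 0.0806
gripper_force: 0.0
```

```bash
python3 - <<'E'
from h import *
p=pick((.5033,-.3109),49.7,.01,.12)
q=p.copy();q[2]=.05
go(p,q)
E
```

```text
t 1.1 at [0.3631 0.0354 0.1902] yaw [1.799e+02 1.000e-01 1.394e+02] q [-13. -18. 122.   0.  76. -63.] F [0.7 0.2 0.7] w 0.0806
[np.float64(0.4956733167030431), np.float64(-0.3044321022048954), 0.12, 139.7] -> [-32.15, -17.21, 7.07] turn -0.004
[np.float64(0.4956733167030431), np.float64(-0.3044321022048954), 0.05, 139.7] -> [-32.14, -17.22, 14.07] turn -0.004
```

{"fn": "drive_tool", "kwargs": {"deltas": [{"linear": [-32.1,-17.2,7.1],"turn": 0,"claw": 7.6},{"linear": [-32.1,-17.2,7.1],"turn": 0,"claw": 7.6},{"linear": [-32.1,-17.2,7.1],"turn": 0,"claw": 7.6},{"linear": [-32.1,-17.2,7.1],"turn": 0,"claw": 7.6},{"linear": [-32.1,-17.2,7.1],"turn": 0,"claw": 7.6},{"linear": [-32.1,-17.2,7.1],"turn": 0,"claw": 7.6},{"linear": [-32.1,-17.2,14.1],"turn": 0,"claw": 7.6},{"linear": [-32.1,-17.2,14.1],"turn": 0,"claw": 7.6}]}}

```text
time: 2.1
ee_pos: [0.4925, -0.2987, 0.0436]
eef_rot: [180.0, -0.6, 139.6]
wrist_force: [-0.0, 0.2, -0.0]
grip_width: 0.076
gripper_force: 0.0
```

```bash
python3 - <<'E'
from h import *
p=pick((.5033,-.3109),49.7,.01,.004)
go(p)
T=shot('top','t1.png')['img'][130:230,260:370];S=shot('scene','s1.png')['img'][160:300,220:380]
a=cv2.resize(T,(440,400),interpolation=2);b=cv2.resize(S,(457,400),interpolation=2);cv2.imwrite('pics/c1.png',cv2.resize(np.hstack([a,b]),(798,356)))
E
```

```text
t 2.1 at [ 0.4925 -0.2987  0.0436] yaw [180.   -0.6 139.6] q [-43.  23.  98.   0.  60. -93.] F [-0.   0.2 -0. ] w 0.076
[np.float64(0.4956733167030431), np.float64(-0.3044321022048954), 0.004, 139.7] -> [-0.66, -0.23, 3.95] turn -0.001
```

View pics/c1.png

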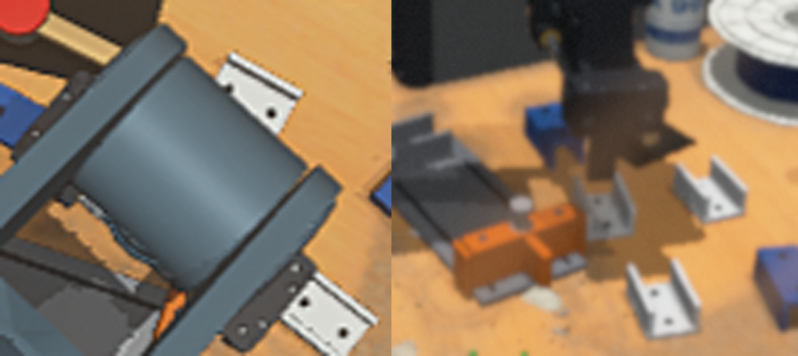

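{"fn": "drive_tool", "kwargs": {"deltas": [{"linear": [-0.66,-0.23,1.0],"turn": 0,"claw": 7.6},{"linear": [-0.66,-0.23,3.7],"turn": 0,"claw": 7.6},{"linear": [-0.66,-0.23,3.7],"turn": 0,"claw": 7.6},{"linear": [-0.66,-0.23,3.7],"turn": 0,"claw": 7.6}]}}

```text
time: 2.7
ee_pos: [0.5006, -0.308, 0.0133]
eef_rot: [-180.0, 0.1, 139.7]
wrist_force: [0.0, -0.8, 1.1]
grip_width: 0.0755
gripper_force: 0.0
```

```bash
python3 - <<'E'
from h import *
p=pick((.5033,-.3109),49.7,.01,.005)
go(p)
E
```

```text
t 2.7 at [ 0.5006 -0.308   0.0133] yaw [-1.800e+02  1.000e-01  1.397e+02] q [-43.  26.  97.  -0.  56. -93.] F [ 0.  -0.8  1.1] w 0.0755
[np.float64(0.4956733167030431), np.float64(-0.3044321022048954), 0.005, 139.7] -> [0.61, -0.05, 0.83] turn -0.0
```

{"fn": "drive_tool", "kwargs": {"deltas": [{"linear": [0.6,-0.05,0.8],"turn": 0,"claw": 7.6},{"linear": [0.6,-0.05,0.8],"turn": 0,"claw": 7.6},{"linear": [0.6,-0.05,0.8],"turn": 0,"claw": 7.6},{"linear": [0.6,-0.05,0.8],"turn": 0,"claw": 5},{"linear": [0.6,-0.05,0.8],"turn": 0,"claw": 5},{"linear": [0.6,-0.05,0.8],"turn": 0,"claw": 5}]}}

```text
time: 3.45
ee_pos: [0.495, -0.3043, 0.0044]
eef_rot: [-180.0, 0.0, 139.7]
wrist_force: [-2.3, 0.8, 7.7]
grip_width: 0.0504
gripper_force: 3.8
```

```bash
python3 - <<'E'
from h import *
a=cr(0,-.050)-.01*U
go([.4957,-.3044,.08,139.7],[*a,.08,70.45],[*a,.025,70.45])
E
```

```text
t 3.5 at [ 0.495  -0.3043  0.0044] yaw [-180.     0.   139.7] q [-43.  27.  98.  -0.  55. -93.] F [-2.3  0.8  7.7] w 0.0504
[0.4957, -0.3044, 0.08, 139.7] -> [-0.06, 0.03, -7.56] turn -0.0
[np.float64(0.45397776051456484), np.float64(-0.16195901015440406), 0.08, 70.45] -> [12.34, 8.19, -7.57] turn 1.208
[np.float64(0.45397776051456484), np.float64(-0.16195901015440406), 0.025, 70.45] -> [12.34, 8.2, -2.07] turn 1.208
```

```bash
python3 - <<'E'
from h import *
T=shot('top','t2.png')['img'][130:230,260:370];S=shot('scene','s2.png')['img'][200:270,270:350]
print(r.get_obs()['grip_width'],r.get_obs()['gripper_force'])
a=cv2.resize(T,(440,400),interpolation=2);b=cv2.resize(S,(457,400),interpolation=2);cv2.imwrite('pics/c2.png',cv2.resize(np.hstack([a,b]),(798,356)))
E
```

```text
0.05029356407798127 2.97881618142128
```

View pics/c2.png

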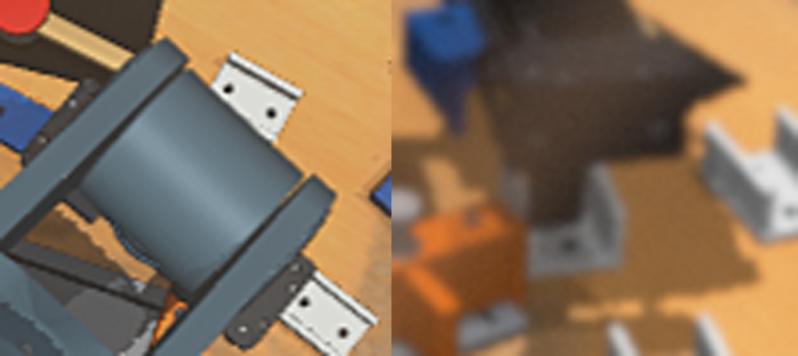

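```bash
python3 - <<'E'
from h import *
t=r.get_obs()['ee_pos'];a=np.array([np.cos(np.radians(49.7)),np.sin(np.radians(49.7)),0]);b=np.array([-a[1],a[0],0])
f=lambda P:((proj('scene',P)-[270,200])*[457/80,400/70]*.8897).round(0)
for s in(-.025,0,.025): print('tip',s,f(t+s*a))
c=np.array([.5033,-.3109,0])
for s in(-1,1):
  for w in(-1,1): print('ch',s,w,f(c+s*.028*a+w*.02*b))
for s in (-.017,.017): print('hole',f(c+s*a+[0,0,.006]))
E
```

```text
tip -0.025 [158. 259.]
tip 0 [144. 224.]
tip 0.025 [130. 190.]
ch -1 -1 [231. 264.]
ch -1 1 [137. 274.]
ch 1 -1 [197. 188.]
ch 1 1 [106. 196.]
hole [178. 242.]
hole [159. 195.]
```

```bash
python3 - <<'E'
from h import *
a=np.array([np.cos(np.radians(49.7)),np.sin(np.radians(49.7)),0])
for t,w in (((.4925,-.2987,.0436),.038),((.4925,-.2987,.1),.038)):
  for s in(-1,0,1): print(t,s,((proj('scene',np.array(t)+s*w*a)-[220,160])*2.541+[391,0]).round(0))
S=cv2.imread('pics/s2.png');print(S.shape)
cv2.imwrite('pics/c3.png',cv2.resize(S[120:280,240:400],(640,600),interpolation=2))
E
```

```text
(0.4925, -0.2987, 0.0436) -1 [596. 200.]
(0.4925, -0.2987, 0.0436) 0 [585. 173.]
(0.4925, -0.2987, 0.0436) 1 [574. 149.]
(0.4925, -0.2987, 0.1) -1 [599. 139.]
(0.4925, -0.2987, 0.1) 0 [588. 114.]
(0.4925, -0.2987, 0.1) 1 [577.  91.]
(420, 560, 3)
```

View pics/c3.png

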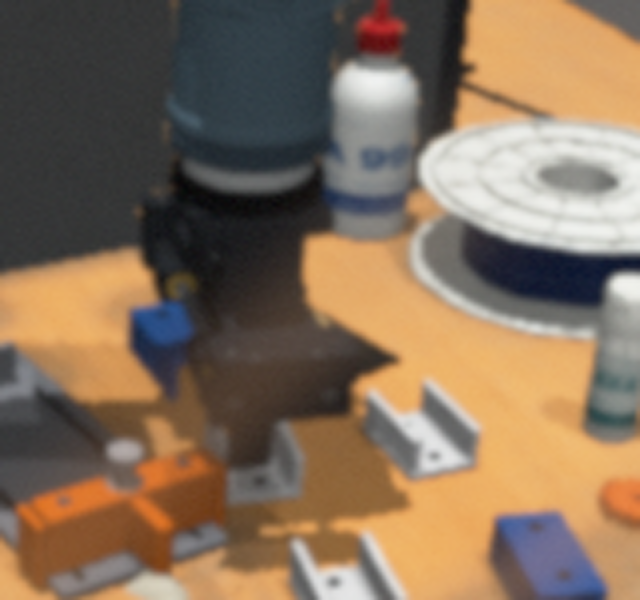

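```bash
python3 - <<'E'
from h import *
for z in (0,.07,.2,.3): print(z,((proj('top',(.495,-.3043,z))-[260,130])*3.559).round(0))
print('tip world if z=.006,.03', onz('scene',(302.5,243),.006),onz('scene',(302.5,243),.03))
for s in (-1,1):
  for k in (.0,.035,.06,.093):
    a=np.array([.647,.763,0]); print(s,k,((proj('top',np.array([.495,-.3043,.07])+s*k*a)-[260,130])*3.559).round(0))
E
```

```text
0 [157. 226.]
0.07 [162. 218.]
0.2 [174. 202.]
0.3 [185. 186.]
tip world if z=.006,.03 [ 0.50206451 -0.31014439  0.006     ] [ 0.47384962 -0.32902285  0.03      ]
-1 0.0 [162. 218.]
-1 0.035 [204. 253.]
-1 0.06 [233. 278.]
-1 0.093 [272. 310.]
1 0.0 [162. 218.]
1 0.035 [121. 183.]
1 0.06 [ 92. 159.]
1 0.093 [ 53. 126.]
```

{"fn": "drive_tool", "kwargs": {"deltas": [{"linear": [0,0,-3],"turn": 0,"claw": 5.5},{"linear": [0,0,-8],"turn": 0,"claw": 7.6},{"linear": [0,0,-8],"turn": 1.3,"claw": 7.6},{"linear": [0,0,-8],"turn": 1.3,"claw": 7.6},{"linear": [0,0,-8],"turn": 1.3,"claw": 7.6},{"linear": [0,0,-8],"turn": 1.3,"claw": 7.6},{"linear": [0,0,-8],"turn": 1.3,"claw": 7.6},{"linear": [0,0,-8],"turn": 1.3,"claw": 7.6}]}}

```text
time: 4.55
ee_pos: [0.4947, -0.3039, 0.0836]
eef_rot: [-180.0, -0.0, 74.9]
wrist_force: [0.6, 0.9, -0.2]
grip_width: 0.0762
gripper_force: 0.0
```

```bash
python3 - <<'E'
from h import *
o=r.get_obs();go()
S=shot('scene','s4.png')['img'];x0,y0=proj('scene',o['ee_pos']).astype(int)-[50,60]
im=cv2.resize(S[y0:y0+100,x0:x0+100],(600,600),interpolation=2)
y=np.radians(o['eef_rot'][2]-90)
for s,z in((-1,0),(0,0),(1,0),(-1,.064),(1,.064),(0,.064)):
    p=(proj('scene',o['ee_pos']+np.array([np.cos(y)*.038*s,np.sin(y)*.038*s,z]))-[x0,y0]+.5)*6
    cv2.circle(im,tuple(int(v) for v in p),4,(0,255,0),-1)
cv2.imwrite('pics/c4.png',im)
E
```

```text
t 4.5 at [ 0.4947 -0.3039  0.0836] yaw [-180.    -0.    74.9] q [-43.  20.  97.   0.  63. -28.] F [ 0.6  0.9 -0.2] w 0.0762
```

View pics/c4.png

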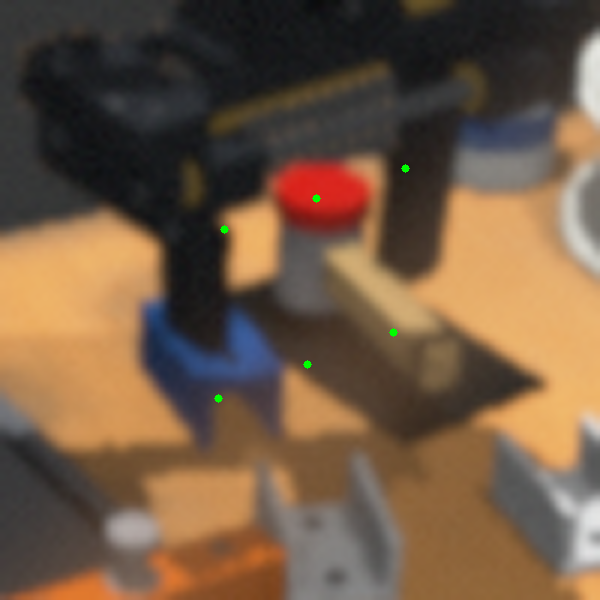

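```bash
python3 - <<'E'
from h import *
p=pick((.5033,-.3109),49.7,.01,.004)
go(p)
E
```

```text
t 4.6 at [ 0.4947 -0.3039  0.0836] yaw [180.   -0.   74.4] q [-43.  20.  97.   0.  63. -28.] F [-0.2  0.1  0.2] w 0.0759
[np.float64(0.4956733167030431), np.float64(-0.3044321022048954), 0.004, 139.7] -> [-0.03, 0.11, 7.96] turn -1.139
```

{"fn": "drive_tool", "kwargs": {"deltas": [{"linear": [0,0.1,0],"turn": -1.14,"claw": 7.6},{"linear": [0,0.1,0],"turn": -1.14,"claw": 7.6},{"linear": [0,0.1,0],"turn": -1.14,"claw": 7.6},{"linear": [0,0.1,0],"turn": -1.14,"claw": 7.6},{"linear": [0,0.1,3],"turn": -1.14,"claw": 7.6},{"linear": [0,0.1,6],"turn": -1.14,"claw": 7.6},{"linear": [0,0.1,8],"turn": -1.14,"claw": 7.6},{"linear": [0,0.1,8],"turn": -1.14,"claw": 7.6}]}}

```text
time: 5.6
ee_pos: [0.4947, -0.3032, 0.002]
eef_rot: [180.0, -0.2, 140.4]
wrist_force: [-0.5, -1.0, -0.4]
grip_width: 0.076
gripper_force: 0.0
```

{"fn": "drive_tool", "kwargs": {"deltas": [{"linear": [0,0,0.2],"turn": 0,"claw": 7.6},{"linear": [0,0,0.4],"turn": 0,"claw": 7.6},{"linear": [0,0,0.4],"turn": 0,"claw": 7.6}]}}

```text
time: 5.98
ee_pos: [0.496, -0.3045, 0.0003]
eef_rot: [-180.0, 0.1, 140.5]
wrist_force: [-0.4, -0.4, 0.1]
grip_width: 0.0759
gripper_force: 0.0
```

{"fn": "drive_tool", "kwargs": {"deltas": [{"linear": [0,0,0.3],"turn": 0.01,"claw": 7.6},{"linear": [0,0,0.6],"turn": 0.01,"claw": 7.6},{"linear": [0,0,0.6],"turn": 0.01,"claw": 7.6}]}}

```text
time: 6.35
ee_pos: [0.4954, -0.3039, -0.0068]
eef_rot: [180.0, -0.0, 140.0]
wrist_force: [0.7, 0.2, -0.8]
grip_width: 0.0764
gripper_force: 0.0
```

{"fn": "drive_tool", "kwargs": {"deltas": [{"linear": [0,0,0.3],"turn": 0,"claw": 7.6},{"linear": [0,0,0.5],"turn": 0,"claw": 7.6},{"linear": [0,0,0.5],"turn": 0,"claw": 7.6}]}}

```text
time: 6.72
ee_pos: [0.4955, -0.304, -0.0117]
eef_rot: [180.0, -0.0, 140.0]
wrist_force: [0.1, -0.2, -0.0]
grip_width: 0.0761
gripper_force: 0.0
```

{"fn": "drive_tool", "kwargs": {"deltas": [{"linear": [0,0,0],"turn": 0,"claw": 5},{"linear": [0,0,0],"turn": 0,"claw": 5},{"linear": [0,0,0],"turn": 0,"claw": 5},{"linear": [0,0,0],"turn": 0,"claw": 5}]}}

```text
time: 7.22
ee_pos: [0.4957, -0.3042, -0.0113]
eef_rot: [-180.0, 0.0, 140.0]
wrist_force: [1.0, -0.2, -0.0]
grip_width: 0.055
gripper_force: 30.0
```

```bash
python3 - <<'E'
from h import *
a=cr(0,-.050)-.01*U
go([.4955,-.304,.06,139.7],[*a,.06,70.45])
E
```

```text
t 7.2 at [ 0.4957 -0.3042 -0.0113] yaw [-180.    0.  140.] q [-43.  28.  98.  -0.  53. -93.] F [ 1.  -0.2 -0. ] w 0.055
[0.4955, -0.304, 0.06, 139.7] -> [0.03, -0.0, -7.13] turn 0.005
[np.float64(0.45397776051456484), np.float64(-0.16195901015440406), 0.06, 70.45] -> [12.35, 8.2, -7.13] turn 1.213
```

{"fn": "drive_tool", "kwargs": {"deltas": [{"linear": [0,0,-4],"turn": 0,"claw": 5},{"linear": [0,0,-8],"turn": 0,"claw": 5},{"linear": [12.35,8.2,-8],"turn": 1.213,"claw": 5},{"linear": [12.35,8.2,-8],"turn": 1.213,"claw": 5},{"linear": [12.35,8.2,-8],"turn": 1.213,"claw": 5},{"linear": [12.35,8.2,-8],"turn": 1.213,"claw": 5},{"linear": [12.35,8.2,-8],"turn": 1.213,"claw": 5},{"linear": [12.35,8.2,-8],"turn": 1.213,"claw": 5}]}}

```text
time: 8.22
ee_pos: [0.4538, -0.1617, 0.0687]
eef_rot: [180.0, 0.0, 75.2]
wrist_force: [0.8, -0.7, -0.4]
grip_width: 0.0551
gripper_force: 30.0
```

{"fn": "drive_tool", "kwargs": {"deltas": [{"linear": [0,0,2],"turn": 0.1,"claw": 5},{"linear": [0,0,2],"turn": 0.1,"claw": 5},{"linear": [0,0,2],"turn": 0.1,"claw": 5}]}}

```text
time: 8.6
ee_pos: [0.454, -0.162, 0.049]
eef_rot: [180.0, -0.0, 69.9]
wrist_force: [-0.4, 0.0, -0.8]
grip_width: 0.0555
gripper_force: 30.0
```

```bash
python3 - <<'E'
from h import *
a=cr(0,-.050)-.01*U
go([*a,-.0025,70.45])
E
```

```text
t 8.6 at [ 0.454 -0.162  0.049] yaw [180.   -0.   69.9] q [-34.  12. 112.   0.  56. -14.] F [-0.4  0.  -0.8] w 0.0555
[np.float64(0.45397776051456484), np.float64(-0.16195901015440406), -0.0025, 70.45] -> [0.0, 0.0, 5.15] turn -0.01
```

{"fn": "drive_tool", "kwargs": {"deltas": [{"linear": [0,0,4],"turn": -0.01,"claw": 5},{"linear": [0,0,4.8],"turn": -0.01,"claw": 5},{"linear": [0,0,5.2],"turn": -0.01,"claw": 5},{"linear": [0,0,5.2],"turn": -0.01,"claw": 5}]}}

```text
time: 9.1
ee_pos: [0.4545, -0.1623, -0.0026]
eef_rot: [179.9, 0.0, 70.4]
wrist_force: [-0.1, -0.2, -0.3]
grip_width: 0.0551
gripper_force: 30.0
```

{"fn": "drive_tool", "kwargs": {"deltas": [{"linear": [0,0,0],"turn": 0,"claw": 7},{"linear": [0,0,0],"turn": 0,"claw": 7},{"linear": [0,0,-5],"turn": 0,"claw": 7.6},{"linear": [0,0,-10],"turn": 0,"claw": 7.6},{"linear": [0,0,-10],"turn": 0,"claw": 7.6}]}}

```text
time: 9.72
ee_pos: [0.4569, -0.1639, 0.1011]
eef_rot: [179.5, 0.1, 70.4]
wrist_force: [0.1, -0.1, 0.0]
grip_width: 0.0761
gripper_force: 0.0
```

```bash
python3 - <<'E'
from h import *
go([.5,-.3,.1,140.4],pick((.4327,-.4161),51.5,.01,.08))
E
```

```text
t 9.7 at [ 0.4569 -0.1639  0.1011] yaw [1.795e+02 1.000e-01 7.040e+01] q [-34.   7. 111.   0.  62. -14.] F [ 0.1 -0.1  0. ] w 0.0761
[0.5, -0.3, 0.1, 140.4] -> [-11.37, 8.63, 0.21] turn -1.222
[np.float64(0.4248739184314758), np.float64(-0.4098748536336238), 0.08, 141.5] -> [-24.24, 5.23, 2.21] turn -1.242
```

{"fn": "drive_tool", "kwargs": {"deltas": [{"linear": [-24.2,5.2,0.5],"turn": -1.242,"claw": 7.6},{"linear": [-24.2,5.2,0.5],"turn": -1.242,"claw": 7.6},{"linear": [-24.2,5.2,0.5],"turn": -1.242,"claw": 7.6},{"linear": [-24.2,5.2,0.5],"turn": -1.242,"claw": 7.6},{"linear": [-24.2,5.2,0.5],"turn": -1.242,"claw": 7.6},{"linear": [-24.2,5.2,2],"turn": -1.242,"claw": 7.6},{"linear": [-24.2,5.2,4],"turn": -1.242,"claw": 7.6},{"linear": [-24.2,5.2,4],"turn": -1.242,"claw": 7.6}]}}

```text
time: 10.72
ee_pos: [0.4201, -0.4055, 0.054]
eef_rot: [179.9, -0.3, 141.4]
wrist_force: [0.1, 0.7, 0.1]
grip_width: 0.0762
gripper_force: 0.0
```

```bash
python3 - <<'E'
from h import *
r.camera('top')
go(pick((.4327,-.4161),51.5,.01,-.0115))
T=cv2.GaussianBlur(r.camera('top')['img'],(0,0),.01)
cv2.imwrite('pics/t5.png',T)
g=T.max(2)
# look for holes of the placed channel near expectation
for y0,k in((-.091,'ST'),(-.05,'A')):
    P=[dark(g,proj('top',[*cr(s,y0),.014]),3) for s in(-.017,.017)]
    W=np.array([onz('top',p,.014)[:2] for p in P]); m=W.mean(0)-C0; d=W[1]-W[0]
    print(k,'x',(m@V).round(4),'y',(m@U).round(4),'pitch',np.linalg.norm(d).round(4),'ang',(np.degrees(np.arctan2(d[1],d[0]))-160.45).round(1))
E
```

```text
t 10.8 at [ 0.4207 -0.4063  0.0553] yaw [180.   -0.2 141.3] q [ -56.   23.   97.    0.   61. -107.] F [-0.4  0.   1.2] w 0.076
[np.float64(0.4248739184314758), np.float64(-0.4098748536336238), -0.0115, 141.5] -> [-0.56, -0.02, 6.68] turn -0.003
ST x 0.0002 y -0.0912 pitch 0.0339 ang -0.5
A x 0.0006 y -0.0493 pitch 0.0335 ang -0.3
```

{"fn": "drive_tool", "kwargs": {"deltas": [{"linear": [0,0,1.5],"turn": 0,"claw": 7.6},{"linear": [0,0,1.5],"turn": 0,"claw": 7.6},{"linear": [0,0,1.5],"turn": 0,"claw": 7.6}]}}

```text
time: 11.2
ee_pos: [0.4215, -0.4073, 0.0416]
eef_rot: [180.0, -0.0, 141.5]
wrist_force: [-0.5, 0.5, 0.0]
grip_width: 0.076
gripper_force: 0.0
```

```bash
python3 - <<'E'
from h import *
go(pick((.4327,-.4161),51.5,.01,-.0115))
E
```

```text
t 11.2 at [ 0.4215 -0.4073  0.0416] yaw [180.   -0.  141.5] q [ -56.   24.   97.    0.   59. -107.] F [-0.5  0.5  0. ] w 0.076
[np.float64(0.4248739184314758), np.float64(-0.4098748536336238), -0.0115, 141.5] -> [-0.43, 0.01, 5.31] turn -0.0
```

{"fn": "drive_tool", "kwargs": {"deltas": [{"linear": [-0.43,0,1.5],"turn": 0,"claw": 7.6},{"linear": [-0.43,0,4.5],"turn": 0,"claw": 7.6},{"linear": [-0.43,0,5.3],"turn": 0,"claw": 7.6},{"linear": [-0.43,0,5.3],"turn": 0,"claw": 7.6},{"linear": [-0.43,0,5.3],"turn": 0,"claw": 5},{"linear": [-0.43,0,5.3],"turn": 0,"claw": 5},{"linear": [-0.43,0,5.3],"turn": 0,"claw": 5},{"linear": [-0.43,0,5.3],"turn": 0,"claw": 5}]}}

```text
time: 12.2
ee_pos: [0.4253, -0.4106, -0.0104]
eef_rot: [-180.0, 0.1, 141.5]
wrist_force: [-0.2, 0.4, 4.9]
grip_width: 0.0551
gripper_force: 30.0
```

```bash
python3 - <<'E'
from h import *
a=cr(0,-.0085)-.01*U
b=cr(0.,.06)
go([*a,.07,70.45])
E
```

```text
t 12.2 at [ 0.4253 -0.4106 -0.0104] yaw [-1.800e+02  1.000e-01  1.415e+02] q [ -55.   29.   97.    0.   54. -107.] F [-0.2  0.4  4.9] w 0.0551
[np.float64(0.4400906428253242), np.float64(-0.20106652813094128), 0.07, 70.45] -> [11.87, 17.32, -8.07] turn 1.24
```

{"fn": "drive_tool", "kwargs": {"deltas": [{"linear": [0,0,-5],"turn": 0,"claw": 5},{"linear": [0,0,-10],"turn": 0,"claw": 5},{"linear": [11.9,17.3,-10],"turn": 1.24,"claw": 5},{"linear": [11.9,17.3,-10],"turn": 1.24,"claw": 5},{"linear": [11.9,17.3,-10],"turn": 1.24,"claw": 5},{"linear": [11.9,17.3,-10],"turn": 1.24,"claw": 5},{"linear": [11.9,17.3,-10],"turn": 1.24,"claw": 5},{"linear": [11.9,17.3,-10],"turn": 1.24,"claw": 5}]}}

```text
time: 13.2
ee_pos: [0.4392, -0.1998, 0.0886]
eef_rot: [-180.0, -0.0, 77.2]
wrist_force: [-0.1, -0.1, 0.4]
grip_width: 0.0552
gripper_force: 30.0
```

{"fn": "drive_tool", "kwargs": {"deltas": [{"linear": [0,0,3],"turn": 0.12,"claw": 5},{"linear": [0,0,5],"turn": 0.12,"claw": 5},{"linear": [0,0,5],"turn": 0.12,"claw": 5},{"linear": [0,0,5],"turn": 0.12,"claw": 5}]}}

```text
time: 13.7
ee_pos: [0.4397, -0.2008, 0.0392]
eef_rot: [180.0, 0.0, 70.6]
wrist_force: [0.3, -0.2, -1.2]
grip_width: 0.055
gripper_force: 30.0
```

```bash
python3 - <<'E'
from h import *
a=cr(0,-.0085)-.01*U
go([*a,-.0015,70.45])
E
```

```text
t 13.7 at [ 0.4397 -0.2008  0.0392] yaw [180.    0.   70.6] q [-39.  13. 112.  -0.  55. -19.] F [ 0.3 -0.2 -1.2] w 0.055
[np.float64(0.4400906428253242), np.float64(-0.20106652813094128), -0.0015, 70.45] -> [-0.01, 0.05, 4.07] turn 0.002
```

{"fn": "drive_tool", "kwargs": {"deltas": [{"linear": [-0.06,0.05,3],"turn": 0,"claw": 5},{"linear": [-0.06,0.05,3.7],"turn": 0,"claw": 5},{"linear": [-0.06,0.05,4.1],"turn": 0,"claw": 5},{"linear": [-0.06,0.05,4.1],"turn": 0,"claw": 5}]}}

```text
time: 14.2
ee_pos: [0.44, -0.2015, -0.0018]
eef_rot: [180.0, 0.0, 70.6]
wrist_force: [0.1, -0.2, 0.6]
grip_width: 0.0549
gripper_force: 30.0
```

{"fn": "drive_tool", "kwargs": {"deltas": [{"linear": [0,0,0],"turn": 0,"claw": 7},{"linear": [0,0,0],"turn": 0,"claw": 7},{"linear": [0,0,-5],"turn": 0,"claw": 7.6},{"linear": [0,0,-9],"turn": 0,"claw": 7.6},{"linear": [0,0,-9],"turn": 0,"claw": 7.6},{"linear": [0,0,-9],"turn": 0,"claw": 7.6}]}}

```text
time: 14.95
ee_pos: [0.4393, -0.201, 0.0872]
eef_rot: [-180.0, -0.0, 70.6]
wrist_force: [0.1, -0.2, -1.1]
grip_width: 0.0761
gripper_force: 0.0
```

```bash
python3 - <<'E'
from h import *
go(pick((.5809,-.3669),60,.01,.05))
E
```

```text
t 14.9 at [ 0.4393 -0.201   0.0872] yaw [-180.    -0.    70.6] q [-39.   8. 111.  -0.  61. -19.] F [ 0.1 -0.2 -1.1] w 0.0761
[np.float64(0.5722397459621555), np.float64(-0.3619), 0.05, 150] -> [-10.75, 17.89, 3.71] turn -1.386
```

{"fn": "drive_tool", "kwargs": {"deltas": [{"linear": [-10.7,17.9,0],"turn": -1.386,"claw": 7.6},{"linear": [-10.7,17.9,0],"turn": -1.386,"claw": 7.6},{"linear": [-10.7,17.9,0],"turn": -1.386,"claw": 7.6},{"linear": [-10.7,17.9,0],"turn": -1.386,"claw": 7.6},{"linear": [-10.7,17.9,0],"turn": -1.386,"claw": 7.6},{"linear": [-10.7,17.9,0],"turn": -1.386,"claw": 7.6},{"linear": [-10.7,17.9,0],"turn": -1.386,"claw": 7.6},{"linear": [-10.7,17.9,3],"turn": -1.386,"claw": 7.6}]}}

```text
time: 15.95
ee_pos: [0.5735, -0.3624, 0.0575]
eef_rot: [-180.0, 0.1, 150.2]
wrist_force: [0.2, 0.4, 0.9]
grip_width: 0.0759
gripper_force: 0.0
```

{"fn": "drive_tool", "kwargs": {"deltas": [{"linear": [0,0,1],"turn": 0,"claw": 7.6},{"linear": [0,0,1],"turn": 0,"claw": 7.6},{"linear": [0,0,1],"turn": 0,"claw": 7.6}]}}

```text
time: 16.32
ee_pos: [0.5732, -0.362, 0.0481]
eef_rot: [-180.0, 0.0, 149.9]
wrist_force: [0.3, 0.4, 0.5]
grip_width: 0.0764
gripper_force: 0.0
```

```bash
python3 - <<'E'
from h import *
go(pick((.5809,-.3669),60,.01,-.0108))
T=r.camera('top')['img']
g=T.max(2)
for y0,k in((-.05,'A'),(-.0085,'A3')):
    P=[dark(g,proj('top',[*cr(s,y0),.014]),3) for s in(-.017,.017)]
    W=np.array([onz('top',p,.014)[:2] for p in P]); m=W.mean(0)-C0; d=W[1]-W[0]
    print(k,'x',(m@V).round(4),'y',(m@U).round(4),'pitch',np.linalg.norm(d).round(4),'ang',(np.degrees(np.arctan2(d[1],d[0]))-160.45).round(1))
E
```

```text
t 16.3 at [ 0.5732 -0.362   0.0481] yaw [-180.     0.   149.9] q [ -42.   33.   82.    0.   65. -102.] F [0.3 0.4 0.5] w 0.0764
[np.float64(0.5722397459621555), np.float64(-0.3619), -0.0108, 150] -> [0.09, -0.04, 5.89] turn -0.001
A x -0.0 y -0.05 pitch 0.034 ang 0.0
A3 x -0.0 y -0.0085 pitch 0.034 ang 0.0
```

{"fn": "drive_tool", "kwargs": {"deltas": [{"linear": [0.1,-0.04,3],"turn": 0,"claw": 7.6},{"linear": [0.1,-0.04,5.2],"turn": 0,"claw": 7.6},{"linear": [0.1,-0.04,5.9],"turn": 0,"claw": 7.6},{"linear": [0.1,-0.04,5.9],"turn": 0,"claw": 7.6},{"linear": [0.1,-0.04,5.9],"turn": 0,"claw": 5},{"linear": [0.1,-0.04,5.9],"turn": 0,"claw": 5},{"linear": [0.1,-0.04,5.9],"turn": 0,"claw": 5},{"linear": [0.1,-0.04,5.9],"turn": 0,"claw": 5}]}}

```text
time: 17.38
ee_pos: [0.5723, -0.362, -0.0104]
eef_rot: [-180.0, 0.1, 150.0]
wrist_force: [0.6, 0.8, 4.3]
grip_width: 0.0555
gripper_force: 30.0
```

```bash
python3 - <<'E'
from h import *
a=cr(0,.034)-.01*U
go([*a,.08,70.45])
E
```

```text
t 17.4 at [ 0.5723 -0.362  -0.0104] yaw [-1.8e+02  1.0e-01  1.5e+02] q [ -42.   38.   83.    0.   59. -102.] F [0.6 0.8 4.3] w 0.0555
[np.float64(0.4258688957941741), np.float64(-0.24111639593823836), 0.08, 70.45] -> [18.71, 3.14, -9.07] turn 1.388
```

{"fn": "drive_tool", "kwargs": {"deltas": [{"linear": [0,0,-5],"turn": 0,"claw": 5},{"linear": [0,0,-10],"turn": 0,"claw": 5},{"linear": [18.7,3.1,-10],"turn": 1.388,"claw": 5},{"linear": [18.7,3.1,-10],"turn": 1.388,"claw": 5},{"linear": [18.7,3.1,-10],"turn": 1.388,"claw": 5},{"linear": [18.7,3.1,-10],"turn": 1.388,"claw": 5},{"linear": [18.7,3.1,-10],"turn": 1.388,"claw": 5},{"linear": [18.7,3.1,-10],"turn": 1.388,"claw": 5}]}}

```text
time: 18.38
ee_pos: [0.4251, -0.2409, 0.0887]
eef_rot: [180.0, 0.0, 85.2]
wrist_force: [0.3, -0.2, -0.2]
grip_width: 0.0552
gripper_force: 30.0
```

{"fn": "drive_tool", "kwargs": {"deltas": [{"linear": [0,0,0],"turn": 0.27,"claw": 5},{"linear": [0,0,0],"turn": 0.27,"claw": 5},{"linear": [0,0,4.5],"turn": 0.27,"claw": 5},{"linear": [0,0,4.5],"turn": 0.27,"claw": 5},{"linear": [0,0,4.5],"turn": 0.27,"claw": 5}]}}

```text
time: 19.0
ee_pos: [0.4256, -0.2413, 0.0443]
eef_rot: [-180.0, 0.0, 70.1]
wrist_force: [-0.1, -0.1, -0.8]
grip_width: 0.0549
gripper_force: 30.0
```

```bash
python3 - <<'E'
from h import *
a=cr(0,.034)-.01*U
go([*a,-.0015,70.45])
E
```

```text
t 19.0 at [ 0.4256 -0.2413  0.0443] yaw [-180.     0.    70.1] q [-43.  13. 111.  -0.  56. -24.] F [-0.1 -0.1 -0.8] w 0.0549
[np.float64(0.4258688957941741), np.float64(-0.24111639593823836), -0.0015, 70.45] -> [0.03, 0.02, 4.58] turn -0.007
```

{"fn": "drive_tool", "kwargs": {"deltas": [{"linear": [0.02,0.02,3.5],"turn": -0.007,"claw": 5},{"linear": [0.02,0.02,4.2],"turn": -0.007,"claw": 5},{"linear": [0.02,0.02,4.6],"turn": -0.007,"claw": 5},{"linear": [0.02,0.02,4.6],"turn": -0.007,"claw": 5}]}}

```text
time: 19.5
ee_pos: [0.4262, -0.2415, -0.0015]
eef_rot: [179.9, 0.0, 70.5]
wrist_force: [-0.7, -0.5, -1.0]
grip_width: 0.0551
gripper_force: 30.0
```

{"fn": "drive_tool", "kwargs": {"deltas": [{"linear": [0,0,0],"turn": 0,"claw": 7},{"linear": [0,0,0],"turn": 0,"claw": 7},{"linear": [0,0,-5],"turn": 0,"claw": 7.6},{"linear": [0,0,-10],"turn": 0,"claw": 7.6},{"linear": [0,0,-10],"turn": 0,"claw": 7.6},{"linear": [0,0,-10],"turn": 0,"claw": 7.6}]}}

```text
time: 20.25
ee_pos: [0.4255, -0.2409, 0.0975]
eef_rot: [180.0, 0.0, 70.5]
wrist_force: [-0.1, 0.1, 0.2]
grip_width: 0.0758
gripper_force: 0.0
```

```bash
python3 - <<'E'
from h import *
# tab centre: stop outer face at y=.080+.022 -> tab .102...131 ; grip centre at .120
go([*cr(0,.118),.09,70.45])
E
```

```text
t 20.2 at [ 0.4255 -0.2409  0.0975] yaw [180.    0.   70.5] q [-43.   8. 110.  -0.  62. -24.] F [-0.1  0.1  0.2] w 0.0758
[np.float64(0.39441373765468923), np.float64(-0.329697280029672), 0.09, 70.45] -> [-9.41, 0.04, 0.75] turn 0.0
```

{"fn": "drive_tool", "kwargs": {"deltas": [{"linear": [-9.4,0,0.7],"turn": 0,"claw": 4},{"linear": [-9.4,0,0.7],"turn": 0,"claw": 4},{"linear": [-9.4,0,0.7],"turn": 0,"claw": 4},{"linear": [-9.4,0,3.5],"turn": 0,"claw": 4},{"linear": [-9.4,0,3.5],"turn": 0,"claw": 4},{"linear": [-9.4,0,3.5],"turn": 0,"claw": 4}]}}

```text
time: 21.0
ee_pos: [0.3943, -0.3287, 0.0626]
eef_rot: [-179.9, -0.0, 70.5]
wrist_force: [-0.3, -0.5, 0.4]
grip_width: 0.0398
gripper_force: 0.0
```

```bash
python3 - <<'E'
from h import *
go([*cr(0,.119),.020,70.45])
T=r.camera('top')['img'];cv2.imwrite('pics/t6.png',T)
S=r.camera('scene')['img']
cv2.imwrite('pics/c6.png',np.hstack([cv2.resize(T[165:265,215:345],(400,308),interpolation=2),cv2.resize(S[190:290,190:320],(400,308),interpolation=2)]))
E
```

```text
t 21.0 at [ 0.3943 -0.3287  0.0626] yaw [-179.9   -0.    70.5] q [-53.  14. 107.   0.  59. -34.] F [-0.3 -0.5  0.4] w 0.0398
[np.float64(0.3940791083127798), np.float64(-0.33063962986043194), 0.02, 70.45] -> [-0.2, 0.04, 4.26] turn 0.001
```

View pics/c6.png

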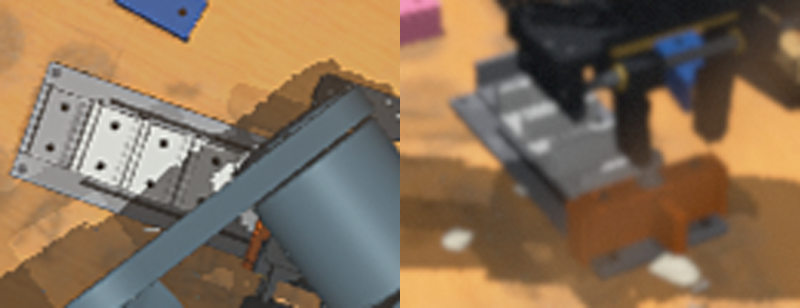

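{"fn": "drive_tool", "kwargs": {"deltas": [{"linear": [-0.2,0,3],"turn": 0,"claw": 4},{"linear": [-0.2,0,4.3],"turn": 0,"claw": 4},{"linear": [-0.2,0,4.3],"turn": 0,"claw": 4},{"linear": [-0.2,0,4.3],"turn": 0,"claw": 0.6},{"linear": [-0.2,0,4.3],"turn": 0,"claw": 0.6},{"linear": [-0.2,0,4.3],"turn": 0,"claw": 0.6},{"linear": [-0.2,0,4.3],"turn": 0,"claw": 0.6},{"linear": [-0.2,0,4.3],"turn": 0,"claw": 0.6}]}}

```text
time: 22.1
ee_pos: [0.3941, -0.3321, 0.0205]
eef_rot: [179.9, 0.0, 70.5]
wrist_force: [0.2, 0.3, 6.0]
grip_width: 0.0059
gripper_force: 2.9
```

{"fn": "drive_tool", "kwargs": {"deltas": [{"linear": [0,0,-1],"turn": 0,"claw": 3},{"linear": [0,0,-1],"turn": 0,"claw": 3},{"linear": [0,0,-1],"turn": 0,"claw": 3},{"linear": [0.1,0,1.4],"turn": 0,"claw": 3},{"linear": [0.1,0,1.4],"turn": 0,"claw": 0.6},{"linear": [0.1,0,1.4],"turn": 0,"claw": 0.6},{"linear": [0.1,0,1.4],"turn": 0,"claw": 0.6},{"linear": [0.1,0,1.4],"turn": 0,"claw": 0.6}]}}

```text
time: 23.1
ee_pos: [0.3944, -0.3309, 0.006]
eef_rot: [179.9, 0.0, 70.5]
wrist_force: [2.8, -0.6, -3.1]
grip_width: 0.0095
gripper_force: 30.0
```

{"fn": "drive_tool", "kwargs": {"deltas": [{"linear": [1,0,0],"turn": 0,"claw": 0.6},{"linear": [1.8,0,0],"turn": 0,"claw": 0.6},{"linear": [2.4,0,0],"turn": 0,"claw": 0.6},{"linear": [2.7,0,0],"turn": 0,"claw": 0.6},{"linear": [2.7,0,0],"turn": 0,"claw": 0.6},{"linear": [2.7,0,0],"turn": 0,"claw": 0.6}]}}

```text
time: 23.85
ee_pos: [0.4037, -0.3047, 0.006]
eef_rot: [179.9, -0.0, 70.5]
wrist_force: [5.2, -1.1, -3.6]
grip_width: 0.0096
gripper_force: 30.0
```

```bash
python3 - <<'E'
from h import *
o=r.get_obs();print(o['ee_pos'],o['wrist_force'],'F along U',o['wrist_force'][:2]@U,'y',(o['ee_pos'][:2]-C0)@U,(o['ee_pos'][:2]-C0)@V)
E
```

```text
[ 0.40374328 -0.30468431  0.00599153] [ 5.20766847 -1.1142871  -3.58710151] F along U -0.692590414756393 y 0.09130709691028553 -0.0004216195574145744
```

{"fn": "drive_tool", "kwargs": {"deltas": [{"linear": [0.1,0,0],"turn": 0,"claw": 0.6},{"linear": [0.2,0,0],"turn": 0,"claw": 0.6},{"linear": [0.3,0,0],"turn": 0,"claw": 0.6},{"linear": [0.3,0,0],"turn": 0,"claw": 0.6}]}}

```text
time: 24.35
ee_pos: [0.4045, -0.3026, 0.006]
eef_rot: [179.9, 0.1, 70.5]
wrist_force: [4.9, -3.8, -4.4]
grip_width: 0.0101
gripper_force: 30.0
```

{"fn": "drive_tool", "kwargs": {"deltas": [{"linear": [0.1,0,0],"turn": 0,"claw": 0.6},{"linear": [0.2,0,0],"turn": 0,"claw": 0.6},{"linear": [0.2,0,0],"turn": 0,"claw": 0.6}]}}

```text
time: 24.72
ee_pos: [0.405, -0.3013, 0.006]
eef_rot: [179.9, 0.1, 70.5]
wrist_force: [3.0, -6.8, -6.3]
grip_width: 0.0098
gripper_force: 30.0
```

{"fn": "drive_tool", "kwargs": {"deltas": [{"linear": [0.1,0,0],"turn": 0,"claw": 0.6},{"linear": [0.2,0,0],"turn": 0,"claw": 0.6},{"linear": [0.2,0,0],"turn": 0,"claw": 0.6},{"linear": [0.2,0,0],"turn": 0,"claw": 0.6}]}}

```text
time: 25.22
ee_pos: [0.405, -0.3012, 0.0061]
eef_rot: [179.9, 0.3, 70.5]
wrist_force: [-1.4, -13.8, -9.0]
grip_width: 0.0101
gripper_force: 30.0
```

```bash
python3 - <<'E'
from h import *
o=r.get_obs();print(o['ee_pos'],o['wrist_force'],'F along U',o['wrist_force'][:2]@U,'y',(o['ee_pos'][:2]-C0)@U,(o['ee_pos'][:2]-C0)@V)
E
```

```text
[ 0.40503094 -0.30124833  0.00605417] [ -1.44547058 -13.79225076  -8.98099106] F along U 13.480822040536417 y 0.08763830736777309 -0.0004852657997097727
```

{"fn": "drive_tool", "kwargs": {"deltas": [{"linear": [-0.2,0,0],"turn": 0,"claw": 0.6},{"linear": [-0.2,0,0],"turn": 0,"claw": 3},{"linear": [-0.2,0,0],"turn": 0,"claw": 3},{"linear": [-0.2,0,-5],"turn": 0,"claw": 5},{"linear": [-0.2,0,-10],"turn": 0,"claw": 8.5},{"linear": [-0.2,0,-10],"turn": 0,"claw": 8.5},{"linear": [-0.2,0,-10],"turn": 0,"claw": 8.5}]}}

```text
time: 26.1
ee_pos: [0.4042, -0.2997, 0.1052]
eef_rot: [-180.0, -0.0, 70.5]
wrist_force: [-0.3, 0.0, 0.1]
grip_width: 0.067
gripper_force: 0.0
```

```bash
cat >> h.py <<'E'
def holes(img,ax,c,z,hp):  # refine two-hole part: returns centre, pitch, axis
    g=img.max(2); a=np.radians(ax); e=np.array([np.cos(a),np.sin(a)])*hp
    P=[dark(g,proj('top',[*(np.array(c)+s*e),z]),3) for s in(-1,1)]
    W=np.array([onz('top',p,z)[:2] for p in P]); d=W[1]-W[0]
    return W.mean(0).round(4),np.linalg.norm(d).round(4),np.degrees(np.arctan2(d[1],d[0])).round(1)
E
python3 - <<'E'
from h import *
go(pick((.5047,-.4833),47.6,0,.06))
I=r.camera('top')['img']; cv2.imwrite('pics/t7.png',I)
print(holes(I,47.6,(.5047,-.4833),.03,.0198),holes(I,61.5,(.5623,-.2134),.03,.0198))
for y in(-.091,-.051,-.011,.029):
    m,p,a=holes(I,160.45,cr(0,y),.014,.017);m=m-C0;print((m@V).round(4),(m@U).round(4),p,(a-160.45).round(1))
E
```

```text
t 26.1 at [ 0.4042 -0.2997  0.1052] yaw [-180.    -0.    70.5] q [-50.   9. 108.  -0.  64. -31.] F [-0.3  0.   0.1] w 0.067
[np.float64(0.5047), np.float64(-0.4833), 0.06, 137.6] -> [-13.95, 15.61, 4.5] turn -1.171
(array([ 0.5048, -0.4833]), np.float64(0.0395), np.float64(47.5)) (array([ 0.5623, -0.2135]), np.float64(0.0395), np.float64(61.4))
0.0001 -0.0912 0.0336 -0.8
0.0007 -0.0514 0.0335 0.2
0.0017 -0.0102 0.0331 -2.6
-0.0006 0.0294 0.0329 1.2
```

{"fn": "drive_tool", "kwargs": {"deltas": [{"linear": [-13.9,15.6,0],"turn": -1.171,"claw": 8.5},{"linear": [-13.9,15.6,0],"turn": -1.171,"claw": 8.5},{"linear": [-13.9,15.6,0],"turn": -1.171,"claw": 8.5},{"linear": [-13.9,15.6,0],"turn": -1.171,"claw": 8.5},{"linear": [-13.9,15.6,0],"turn": -1.171,"claw": 8.5},{"linear": [-13.9,15.6,0],"turn": -1.171,"claw": 8.5},{"linear": [-13.9,15.6,4],"turn": -1.171,"claw": 8.5},{"linear": [-13.9,15.6,6],"turn": -1.171,"claw": 8.5}]}}

```text
time: 27.15
ee_pos: [0.5033, -0.4812, 0.0409]
eef_rot: [179.9, -0.4, 137.5]
wrist_force: [0.1, -0.2, 0.5]
grip_width: 0.0852
gripper_force: 0.0
```

{"fn": "drive_tool", "kwargs": {"deltas": [{"linear": [0,0,0.5],"turn": 0,"claw": 8.5},{"linear": [0,0,0.5],"turn": 0,"claw": 8.5}]}}

```text
time: 27.4
ee_pos: [0.5051, -0.4835, 0.0404]
eef_rot: [180.0, -0.0, 137.5]
wrist_force: [0.1, -0.8, 0.1]
grip_width: 0.0848
gripper_force: 0.0
```

```bash
python3 - <<'E'
from h import *
I=r.camera('top')['img']; cv2.imwrite('pics/t8.png',I)
go(pick((.5048,-.4833),47.55,0,-.006))
print(holes(I,61.5,(.5623,-.2134),.03,.0198))
for y in(-.091,-.051,-.011,.029):
    m,p,a=holes(I,160.45,cr(0,y),.014,.017);m=m-C0;print((m@V).round(4),(m@U).round(4),p,(a-160.45).round(1))
E
```

```text
t 27.4 at [ 0.5054 -0.4841  0.0414] yaw [-1.800e+02  1.000e-01  1.375e+02] q [ -53.   36.   79.   -0.   65. -101.] F [-0.4 -0.4  0.9] w 0.0845
[np.float64(0.5048), np.float64(-0.4833), -0.006, 137.55] -> [0.11, 0.02, 4.74] turn -0.0
(array([ 0.5623, -0.2135]), np.float64(0.0395), np.float64(61.3))
0.0012 -0.0915 0.0322 2.1
0.0017 -0.0519 0.0353 -1.5
0.0009 -0.0109 0.0349 0.1
0.0005 0.029 0.0337 -0.1
```

{"fn": "drive_tool", "kwargs": {"deltas": [{"linear": [0.08,0,2],"turn": 0,"claw": 8.5},{"linear": [0.08,0,4],"turn": 0,"claw": 8.5},{"linear": [0.08,0,4.7],"turn": 0,"claw": 8.5},{"linear": [0.08,0,4.7],"turn": 0,"claw": 8.5},{"linear": [0.08,0,4.7],"turn": 0,"claw": 6},{"linear": [0.08,0,4.7],"turn": 0,"claw": 6},{"linear": [0.08,0,4.7],"turn": 0,"claw": 6},{"linear": [0.08,0,4.7],"turn": 0,"claw": 6}]}}

```text
time: 28.45
ee_pos: [0.5049, -0.4835, -0.0056]
eef_rot: [-180.0, 0.1, 137.6]
wrist_force: [-0.8, 0.5, 2.7]
grip_width: 0.0654
gripper_force: 30.0
```

```bash
python3 - <<'E'
from h import *
go([*cr(0,-.0712),.09,70.45])
E
```

```text
t 28.4 at [ 0.5049 -0.4835 -0.0056] yaw [-1.800e+02  1.000e-01  1.376e+02] q [ -53.   39.   79.    0.   61. -101.] F [-0.8  0.5  2.7] w 0.0654
[np.float64(0.4577256091439502), np.float64(-0.15140469204989282), 0.09, 70.45] -> [25.88, 21.32, -9.6] turn 1.171
```

{"fn": "drive_tool", "kwargs": {"deltas": [{"linear": [0,0,-5],"turn": 0,"claw": 6},{"linear": [0,0,-10],"turn": 0,"claw": 6},{"linear": [25.9,21.3,-10.5],"turn": 1.17,"claw": 6},{"linear": [25.9,21.3,-10.5],"turn": 1.17,"claw": 6},{"linear": [25.9,21.3,-10.5],"turn": 1.17,"claw": 6},{"linear": [25.9,21.3,-10.5],"turn": 1.17,"claw": 6},{"linear": [25.9,21.3,-10.5],"turn": 1.17,"claw": 6},{"linear": [25.9,21.3,-10.5],"turn": 1.17,"claw": 6}]}}

```text
time: 29.45
ee_pos: [0.4558, -0.1477, 0.0983]
eef_rot: [-179.9, -0.0, 72.9]
wrist_force: [-0.3, -0.6, -0.9]
grip_width: 0.0654
gripper_force: 30.0
```

{"fn": "drive_tool", "kwargs": {"deltas": [{"linear": [0,0,2],"turn": 0.05,"claw": 6},{"linear": [0,0,4],"turn": 0.05,"claw": 6},{"linear": [0,0,4],"turn": 0.05,"claw": 6},{"linear": [0,0,4],"turn": 0.05,"claw": 6}]}}

```text
time: 29.95
ee_pos: [0.4574, -0.1513, 0.0592]
eef_rot: [180.0, 0.0, 70.3]
wrist_force: [-0.3, 0.2, -0.2]
grip_width: 0.0654
gripper_force: 30.0
```

```bash
python3 - <<'E'
from h import *
go([*cr(0,-.0712),.009,70.45])
E
```

```text
t 29.9 at [ 0.4574 -0.1513  0.0592] yaw [180.    0.   70.3] q [-32.  11. 112.  -0.  57. -13.] F [-0.3  0.2 -0.2] w 0.0654
[np.float64(0.4577256091439502), np.float64(-0.15140469204989282), 0.009, 70.45] -> [0.0, 0.03, 5.02] turn -0.003
```

{"fn": "drive_tool", "kwargs": {"deltas": [{"linear": [0,0.03,2.5],"turn": 0,"claw": 6},{"linear": [0,0.03,3.5],"turn": 0,"claw": 6},{"linear": [0,0.03,4.4],"turn": 0,"claw": 6},{"linear": [0,0.03,4.9],"turn": 0,"claw": 6},{"linear": [0,0.03,5.05],"turn": 0,"claw": 6},{"linear": [0,0.03,5.05],"turn": 0,"claw": 6}]}}

```text
time: 30.7
ee_pos: [0.4577, -0.1513, 0.0085]
eef_rot: [180.0, 0.0, 70.3]
wrist_force: [-0.1, -0.1, -0.6]
grip_width: 0.0655
gripper_force: 30.0
```

Reached full depth with no contact force; release, retreat toward B1.

{"fn": "drive_tool", "kwargs": {"deltas": [{"linear": [0,0,0],"turn": 0,"claw": 8},{"linear": [0,0,0],"turn": 0,"claw": 8},{"linear": [0,0,-4],"turn": 0,"claw": 8.5},{"linear": [0,0,-9],"turn": 0,"claw": 8.5},{"linear": [0,0,-9],"turn": 0,"claw": 8.5},{"linear": [0,0,-9],"turn": 0,"claw": 8.5}]}}

```text
time: 31.45
ee_pos: [0.4572, -0.1511, 0.0979]
eef_rot: [180.0, 0.0, 70.3]
wrist_force: [0.1, 0.2, 0.1]
grip_width: 0.0847
gripper_force: 0.0
```

```bash
python3 - <<'E'
from h import *
I=r.camera('top')['img']; cv2.imwrite('pics/t9.png',I)
print(holes(I,61.4,(.5623,-.2134),.03,.0198))
go(pick((.5623,-.2135),61.4,0,.04))
E
```

```text
(array([ 0.5603, -0.2127]), np.float64(0.0392), np.float64(67.6))
t 31.5 at [ 0.4567 -0.1507  0.0971] yaw [-179.9   -0.    70.3] q [-32.   7. 111.   0.  62. -13.] F [ 0.3  0.9 -0.2] w 0.0846
[np.float64(0.5623), np.float64(-0.2135), 0.04, 151.4] -> [-2.35, 12.07, 5.69] turn -1.416
```

```bash
cat >> h.py <<'E'
def blues(I):
    h=cv2.cvtColor(I,cv2.COLOR_BGR2HSV);m=((h[...,0]>105)&(h[...,0]<125)&(h[...,1]>130)&(h[...,2]>60)).astype(np.uint8);m[:125]=0;m[260:]=0;m[:,:200]=0;m[:,430:]=0
    return [(tuple(np.round(q,1) if not np.isscalar(q) else round(q,1) for q in cv2.minAreaRect(c)),cv2.contourArea(c)) for c in cv2.findContours(m,0,2)[0] if cv2.contourArea(c)>40]
E
python3 - <<'E'
from h import *
for f in('top0','t9'): print(blues(cv2.imread(f'pics/{f}.png')))
E
```

```text
[((array([379.5, 188.2]), array([26.4, 12.9]), 42.0), 312.0), ((array([266.5, 165. ]), array([26.6, 13.6]), 29.4), 319.5)]
[((array([266.6, 164.8]), array([26.9, 13.4]), 31.0), 198.5)]
```

{"fn": "drive_tool", "kwargs": {"deltas": [{"linear": [-2.4,12,0],"turn": -1.416,"claw": 8.5},{"linear": [-2.4,12,0],"turn": -1.416,"claw": 8.5},{"linear": [-2.4,12,0],"turn": -1.416,"claw": 8.5},{"linear": [-2.4,12,0],"turn": -1.416,"claw": 8.5},{"linear": [-2.4,12,0],"turn": -1.416,"claw": 8.5},{"linear": [-2.4,12,0],"turn": -1.416,"claw": 8.5},{"linear": [-2.4,12,0],"turn": -1.416,"claw": 8.5},{"linear": [-2.4,12,4],"turn": -1.416,"claw": 8.5}]}}

```text
time: 32.5
ee_pos: [0.5639, -0.2153, 0.0589]
eef_rot: [-180.0, 0.2, 151.7]
wrist_force: [0.4, -0.8, -0.4]
grip_width: 0.0851
gripper_force: 0.0
```

{"fn": "drive_tool", "kwargs": {"deltas": [{"linear": [0,0,1],"turn": 0,"claw": 8.5},{"linear": [0,0,1],"turn": 0,"claw": 8.5},{"linear": [0,0,1],"turn": 0,"claw": 8.5}]}}

```text
time: 32.88
ee_pos: [0.5629, -0.2146, 0.0489]
eef_rot: [-180.0, 0.1, 151.4]
wrist_force: [0.4, -0.5, -0.3]
grip_width: 0.0851
gripper_force: 0.0
```

```bash
python3 - <<'E'
from h import *
go(pick((.5623,-.2135),61.4,0,-.006))
S=r.camera('scene')['img'];cv2.imwrite('pics/s10.png',S)
h=cv2.cvtColor(S,cv2.COLOR_BGR2HSV);m=((h[...,0]>105)&(h[...,0]<125)&(h[...,1]>110)&(h[...,2]>40)).astype(np.uint8);m[:170]=0;m[290:]=0;m[:,:190]=0
print([(cv2.boundingRect(c),cv2.contourArea(c)) for c in cv2.findContours(m,0,2)[0] if cv2.contourArea(c)>30])
E
```

```text
t 32.9 at [ 0.5629 -0.2146  0.0489] yaw [-1.800e+02  1.000e-01  1.514e+02] q [-32.  25.  95.  -0.  61. -94.] F [ 0.4 -0.5 -0.3] w 0.0851
[np.float64(0.5623), np.float64(-0.2135), -0.006, 151.4] -> [0.11, 0.07, 5.49] turn -0.001
[((450, 233, 50, 32), 396.5), ((216, 207, 33, 23), 401.5), ((273, 202, 14, 14), 118.5), ((364, 187, 43, 14), 260.0)]
```

{"fn": "drive_tool", "kwargs": {"deltas": [{"linear": [0.1,0.07,2.5],"turn": 0,"claw": 8.5},{"linear": [0.1,0.07,4.7],"turn": 0,"claw": 8.5},{"linear": [0.1,0.07,5.5],"turn": 0,"claw": 8.5},{"linear": [0.1,0.07,5.5],"turn": 0,"claw": 8.5},{"linear": [0.1,0.07,5.5],"turn": 0,"claw": 6},{"linear": [0.1,0.07,5.5],"turn": 0,"claw": 6},{"linear": [0.1,0.07,5.5],"turn": 0,"claw": 6},{"linear": [0.1,0.07,5.5],"turn": 0,"claw": 6}]}}

```text
time: 33.92
ee_pos: [0.5624, -0.2135, -0.0059]
eef_rot: [-180.0, 0.1, 151.4]
wrist_force: [-0.6, 0.8, 5.7]
grip_width: 0.0653
gripper_force: 30.0
```

```bash
python3 - <<'E'
from h import *
go([*cr(0,-.0311),.09,70.45])
E
```

```text
t 33.9 at [ 0.5624 -0.2135 -0.0059] yaw [-1.800e+02  1.000e-01  1.514e+02] q [-32.  30.  95.  -0.  55. -94.] F [-0.6  0.8  5.7] w 0.0653
[np.float64(0.44430697253338275), np.float64(-0.1891929202633661), 0.09, 70.45] -> [11.52, -3.51, -9.61] turn 1.413
```

{"fn": "drive_tool", "kwargs": {"deltas": [{"linear": [0,0,-5],"turn": 0,"claw": 6},{"linear": [0,0,-10],"turn": 0,"claw": 6},{"linear": [11.5,-3.5,-10],"turn": 1.413,"claw": 6},{"linear": [11.5,-3.5,-10],"turn": 1.413,"claw": 6},{"linear": [11.5,-3.5,-10],"turn": 1.413,"claw": 6},{"linear": [11.5,-3.5,-10],"turn": 1.413,"claw": 6},{"linear": [11.5,-3.5,-10],"turn": 1.413,"claw": 6},{"linear": [11.5,-3.5,-10],"turn": 1.413,"claw": 6}]}}

```text
time: 34.92
ee_pos: [0.4437, -0.1887, 0.093]
eef_rot: [-180.0, -0.0, 86.6]
wrist_force: [-0.2, 0.6, -0.2]
grip_width: 0.0652
gripper_force: 30.0
```

{"fn": "drive_tool", "kwargs": {"deltas": [{"linear": [0,0,0],"turn": 0.29,"claw": 6},{"linear": [0,0,0],"turn": 0.29,"claw": 6},{"linear": [0,0,2],"turn": 0.29,"claw": 6},{"linear": [0,0,3],"turn": 0.29,"claw": 6},{"linear": [0,0,3],"turn": 0.29,"claw": 6}]}}

```text
time: 35.55
ee_pos: [0.4433, -0.1883, 0.0623]
eef_rot: [-179.9, -0.0, 70.4]
wrist_force: [-0.2, 0.4, -0.7]
grip_width: 0.0652
gripper_force: 30.0
```

```bash
python3 - <<'E'
from h import *
go([*cr(0,-.0311),.0085,70.45])
E
```

```text
t 35.5 at [ 0.4433 -0.1883  0.0623] yaw [-179.9   -0.    70.4] q [-37.  10. 112.  -0.  58. -18.] F [-0.2  0.4 -0.7] w 0.0652
[np.float64(0.44430697253338275), np.float64(-0.1891929202633661), 0.0085, 70.45] -> [-0.05, 0.14, 5.38] turn -0.002
```

{"fn": "drive_tool", "kwargs": {"deltas": [{"linear": [-0.05,0.13,0],"turn": 0,"claw": 6},{"linear": [-0.05,0.12,2.5],"turn": 0,"claw": 6},{"linear": [-0.05,0.12,4],"turn": 0,"claw": 6},{"linear": [-0.05,0.12,4.8],"turn": 0,"claw": 6},{"linear": [-0.05,0.12,5.35],"turn": 0,"claw": 6},{"linear": [-0.05,0.12,5.35],"turn": 0,"claw": 6}]}}

```text
time: 36.3
ee_pos: [0.445, -0.1897, 0.0096]
eef_rot: [-180.0, -0.0, 70.4]
wrist_force: [0.1, 0.4, -0.6]
grip_width: 0.0653
gripper_force: 30.0
```

{"fn": "drive_tool", "kwargs": {"deltas": [{"linear": [0,0,0],"turn": 0,"claw": 8},{"linear": [0,0,0],"turn": 0,"claw": 8},{"linear": [0,0,-4],"turn": 0,"claw": 8.5},{"linear": [0,0,-9],"turn": 0,"claw": 8.5},{"linear": [0,0,-9],"turn": 0,"claw": 8.5},{"linear": [0,0,-9],"turn": 0,"claw": 8.5}]}}

```text
time: 37.05
ee_pos: [0.4449, -0.1897, 0.0996]
eef_rot: [180.0, 0.0, 70.4]
wrist_force: [0.0, 0.0, -0.2]
grip_width: 0.0848
gripper_force: 0.0
```

```bash
python3 - <<'E'
from h import *
# mallet: axis (.638,-.2102), handle yaw approx -116.8 ; grip 38mm out; tool x along handle
y=np.radians(-116.8);p=np.array([.638,-.2102])+.038*np.array([np.cos(y),np.sin(y)])
print(p);go([*p,.1,63.2])
E
```

```text
[ 0.62086665 -0.24411826]
t 37.0 at [ 0.4449 -0.1897  0.0996] yaw [180.    0.   70.4] q [-37.   7. 111.  -0.  62. -18.] F [ 0.   0.  -0.2] w 0.0848
[np.float64(0.6208666534538017), np.float64(-0.24411826110118076), 0.1, 63.2] -> [0.79, 18.41, -0.04] turn 0.125
```

{"fn": "drive_tool", "kwargs": {"deltas": [{"linear": [0.8,18.4,-1],"turn": 0.125,"claw": 4},{"linear": [0.8,18.4,-1],"turn": 0.125,"claw": 4},{"linear": [0.8,18.4,-1],"turn": 0.125,"claw": 4},{"linear": [0.8,18.4,-1],"turn": 0.125,"claw": 4},{"linear": [0.8,18.4,-1],"turn": 0.125,"claw": 4},{"linear": [0.8,18.4,3],"turn": 0.125,"claw": 4},{"linear": [0.8,18.4,3],"turn": 0.125,"claw": 4},{"linear": [0.8,18.4,3],"turn": 0.125,"claw": 4}]}}

```text
time: 38.05
ee_pos: [0.6205, -0.244, 0.0706]
eef_rot: [180.0, 0.0, 63.2]
wrist_force: [-0.1, -0.4, 0.0]
grip_width: 0.0399
gripper_force: 0.0
```

```bash
python3 - <<'E'
from h import *
go([.6209,-.2441,.003,63.2])
I=r.camera('top')['img'];S=r.camera('scene')['img'];cv2.imwrite('pics/t11.png',I)
for y in(-.0711,-.0311):
    m,p,a=holes(I,160.45,cr(0,y),.044,.0198);m=m-C0;print('blue',(m@V).round(4),(m@U).round(4),p,a-160.45)
for y in(-.011,.029):
    m,p,a=holes(I,160.45,cr(0,y),.014,.017);m=m-C0;print('alu',(m@V).round(4),(m@U).round(4),p,a-160.45)
print(blues(I))
cv2.imwrite('pics/c11.png',np.hstack([cv2.resize(I[165:265,215:345],(400,308),interpolation=2),cv2.resize(S[180:280,190:320],(400,308),interpolation=2)]))
E
```

```text
t 38.0 at [ 0.6205 -0.244   0.0706] yaw [180.    0.   63.2] q [-32.  30.  84.   0.  66.  -5.] F [-0.1 -0.4  0. ] w 0.0399
[0.6209, -0.2441, 0.003, 63.2] -> [0.01, 0.04, 6.76] turn -0.0
blue 0.0036 -0.0633 0.039 -2.549999999999983
blue -0.0005 -0.0337 0.041 -0.75
alu 0.0009 -0.0123 0.0345 -0.25
alu 0.0005 0.0288 0.0336 -0.75
[((array([258.7, 214.6]), array([ 9.5, 27.3]), 19.4), 156.0)]
```

View pics/c11.png

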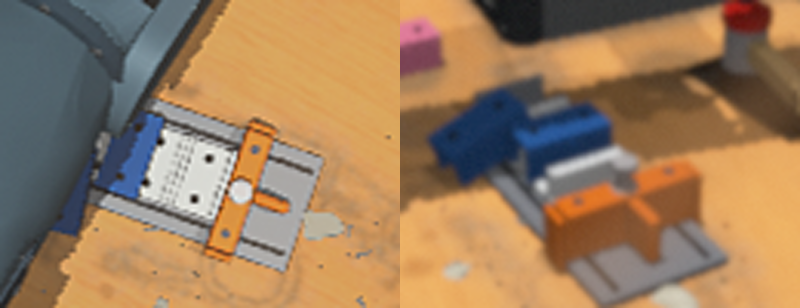

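{"fn": "drive_tool", "kwargs": {"deltas": [{"linear": [0,0,-5],"turn": 0,"claw": 8.5},{"linear": [-18,-21,-6],"turn": 0,"claw": 8.5},{"linear": [-18,-21,-6],"turn": 0,"claw": 8.5},{"linear": [-18,-21,-6],"turn": 0,"claw": 8.5},{"linear": [-18,-21,-6],"turn": 0,"claw": 8.5},{"linear": [-18,-21,-6],"turn": 0,"claw": 8.5},{"linear": [-18,-21,-6],"turn": 0,"claw": 8.5},{"linear": [-18,-21,-6],"turn": 0,"claw": 8.5}]}}

```text
time: 39.15
ee_pos: [0.3533, -0.3105, 0.1307]
eef_rot: [179.9, 0.0, 63.2]
wrist_force: [0.2, 0.1, -0.0]
grip_width: 0.0849
gripper_force: 0.0
```

```bash
python3 - <<'E'
from h import *
go()
I=r.camera('top')['img'];S=r.camera('scene')['img'];cv2.imwrite('pics/t12.png',I);cv2.imwrite('pics/s12.png',S)
print(blues(I))
cv2.imwrite('pics/c12.png',np.hstack([cv2.resize(I[175:245,205:285],(400,350),interpolation=2),cv2.resize(S[195:255,195:275],(400,350),interpolation=2)]))
E
```

```text
t 39.1 at [ 0.3533 -0.3105  0.1307] yaw [179.9   0.   63.2] q [-56.   2. 111.   0.  66. -29.] F [ 0.2  0.1 -0. ] w 0.0849
[((array([235.5, 226.5]), array([13.5, 25.8]), 11.9), 132.5), ((array([256.8, 213.8]), array([13.6, 27.5]), 19.4), 336.5)]
```

View pics/c12.png

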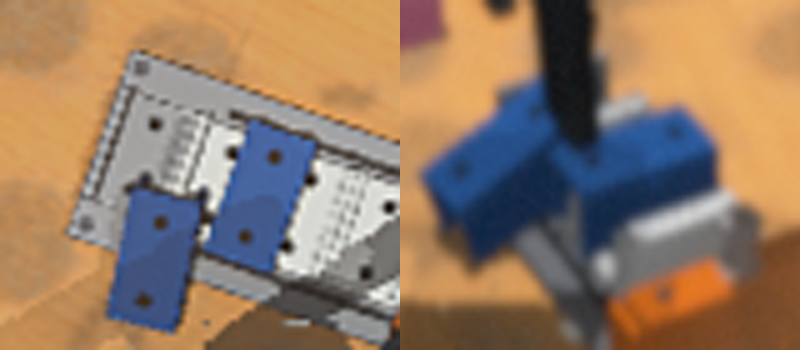

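```bash
python3 - <<'E'
from h import *
I=cv2.imread('pics/t12.png').max(2);S=cv2.imread('pics/s12.png').max(2)
t=[dark(I,(205+x/5-.4,175+y/5-.4),2) for x,y in((161,222),(143,300))]
s=[dark(S,(195+x/5-.4,195+y/5-.4),2) for x,y in((137,105),(61,170))]
W=[tri(a,b) for a,b in zip(t,s)];print(W)
P=[onz('top',a,w[0][2]) for a,w in zip(t,W)]
d=P[0]-P[1];m=(P[0]+P[1])/2;print(m,np.linalg.norm(d),np.degrees(np.arctan2(d[1],d[0])),(m[:2]-C0)@V,(m[:2]-C0)@U)
g=cv2.imread('pics/t12.png')
m,p,a=holes(g,160.45,cr(0,-.0311),.044,.0198);m=m-C0;print('blue2',(m@V).round(4),(m@U).round(4),p,a-160.45)
E
```

```text
[(array([ 0.43254977, -0.14383102,  0.04340121]), np.float64(0.001951701329856576)), (array([ 0.39536552, -0.13296359,  0.01494244]), np.float64(0.0009645424677590217))]
[ 0.41344668 -0.13787627  0.02917182] 0.04772967485072078 -15.911670949709235 0.04625325022199593 -0.0691314774164132
blue2 0.0001 -0.0302 0.0399 -0.75
```

```bash
python3 - <<'E'
from h import *
go([*cr(.118,-.071),.06,70.45],[*cr(.118,-.071),-.005,70.45])
E
```

```text
t 39.2 at [ 0.3535 -0.31    0.1301] yaw [179.9   0.   63.3] q [-56.   2. 111.   0.  66. -29.] F [-0.3  0.   0. ] w 0.0851
[np.float64(0.34646140324589636), np.float64(-0.11210689967073403), 0.06, 70.45] -> [17.36, -9.54, 6.99] turn -0.126
[np.float64(0.34646140324589636), np.float64(-0.11210689967073403), -0.005, 70.45] -> [17.36, -9.54, 13.49] turn -0.126
```

{"fn": "drive_tool", "kwargs": {"deltas": [{"linear": [17.4,-9.5,0],"turn": -0.126,"claw": 0},{"linear": [17.4,-9.5,0],"turn": -0.126,"claw": 0},{"linear": [17.4,-9.5,0],"turn": -0.126,"claw": 0},{"linear": [17.4,-9.5,3],"turn": -0.126,"claw": 0},{"linear": [17.4,-9.5,7],"turn": -0.126,"claw": 0},{"linear": [17.4,-9.5,7],"turn": -0.126,"claw": 0},{"linear": [17.4,-9.5,7],"turn": -0.126,"claw": 0},{"linear": [17.4,-9.5,7],"turn": -0.126,"claw": 0}]}}

```text
time: 40.25
ee_pos: [0.3472, -0.1128, 0.061]
eef_rot: [179.9, 0.0, 70.4]
wrist_force: [-0.5, -0.3, 0.5]
grip_width: 0.0074
gripper_force: 0.0
```

```bash
python3 - <<'E'
from h import *
go([*cr(.118,-.071),-.005,70.45],[*cr(.075,-.071),-.005,70.45])
E
```

```text
t 40.2 at [ 0.3472 -0.1128  0.061 ] yaw [179.9   0.   70.4] q [-37.  -5. 128.   0.  57. -17.] F [-0.5 -0.3  0.5] w 0.0074
[np.float64(0.34646140324589636), np.float64(-0.11210689967073403), -0.005, 70.45] -> [0.04, -0.11, 6.6] turn -0.001
[np.float64(0.38698244596857345), np.float64(-0.1264959613728388), -0.005, 70.45] -> [0.05, 4.19, 6.61] turn -0.001
```

{"fn": "drive_tool", "kwargs": {"deltas": [{"linear": [0.05,-0.1,4],"turn": 0,"claw": 0},{"linear": [0.05,-0.1,6.6],"turn": 0,"claw": 0},{"linear": [0.05,-0.1,6.6],"turn": 0,"claw": 0},{"linear": [0.05,1.2,6.6],"turn": 0,"claw": 0},{"linear": [0.05,2.2,6.6],"turn": 0,"claw": 0},{"linear": [0.05,2.7,6.6],"turn": 0,"claw": 0},{"linear": [0.05,3.2,6.6],"turn": 0,"claw": 0},{"linear": [0.05,3.2,6.6],"turn": 0,"claw": 0}]}}

```text
time: 41.25
ee_pos: [0.3735, -0.1202, -0.0071]
eef_rot: [-179.6, -0.1, 70.5]
wrist_force: [-9.7, 3.1, 7.4]
grip_width: 0.0007
gripper_force: 5.6
```

{"fn": "drive_tool", "kwargs": {"deltas": [{"linear": [0,0.5,0],"turn": 0,"claw": 0},{"linear": [0,1,0],"turn": 0,"claw": 0},{"linear": [0,1.5,0],"turn": 0,"claw": 0},{"linear": [0,1.5,0],"turn": 0,"claw": 0}]}}

```text
time: 41.75
ee_pos: [0.3756, -0.1184, -0.0099]
eef_rot: [-178.0, -0.3, 70.6]
wrist_force: [-46.7, 14.6, 39.1]
grip_width: 0.0004
gripper_force: 26.5
```

```bash
python3 - <<'E'
from h import *
o=r.get_obs();d=o['ee_pos'][:2]-C0;print('tcp',d@V,d@U,o['ee_pos'],o['wrist_force'],o['grip_width'])
I=r.camera('top')['img'];S=r.camera('scene')['img'];cv2.imwrite('pics/t13.png',I);cv2.imwrite('pics/s13.png',S)
print(blues(I))
E
```

```text
tcp 0.08839559404838476 -0.0748046485720683 [ 0.37563226 -0.11842809 -0.00988466] [-46.70310836  14.61174022  39.05382279] 0.00038405642764301776
[((array([258.7, 208.9]), array([13.3, 17.1]), 18.4), 171.5)]
```

{"fn": "drive_tool", "kwargs": {"deltas": [{"linear": [0,-3,0],"turn": 0,"claw": 0},{"linear": [0,-4,0],"turn": 0,"claw": 0},{"linear": [0,-4,0],"turn": 0,"claw": 0},{"linear": [0,-4,-5],"turn": 0,"claw": 5},{"linear": [-12,-3,-10],"turn": 0,"claw": 8.5},{"linear": [-16,-3,-10],"turn": 0,"claw": 8.5},{"linear": [-16,-3,-10],"turn": 0,"claw": 8.5},{"linear": [-16,-3,-10],"turn": 0,"claw": 8.5}]}}

```text
time: 42.85
ee_pos: [0.3095, -0.2724, 0.0956]
eef_rot: [179.8, 0.2, 70.2]
wrist_force: [-0.4, 0.5, 0.0]
grip_width: 0.0485
gripper_force: 0.0
```

```bash
python3 - <<'E'
from h import *
go()
I=r.camera('top')['img'];S=r.camera('scene')['img'];cv2.imwrite('pics/t14.png',I);cv2.imwrite('pics/s14.png',S)
print(blues(I))
cv2.imwrite('pics/c14.png',np.hstack([cv2.resize(I[180:250,205:285],(400,350),interpolation=2),cv2.resize(S[200:260,195:275],(400,350),interpolation=2)]))
E
```

```text
t 42.9 at [ 0.3095 -0.2724  0.0956] yaw [179.8   0.2  70.2] q [-58.  -2. 121.  -0.  61. -38.] F [-0.4  0.5  0. ] w 0.0485
[((array([236.5, 225.3]), array([13.5, 26. ]), 16.4), 312.5), ((array([256.8, 213.8]), array([13.6, 27.5]), 19.4), 336.5)]
```

View pics/c14.png

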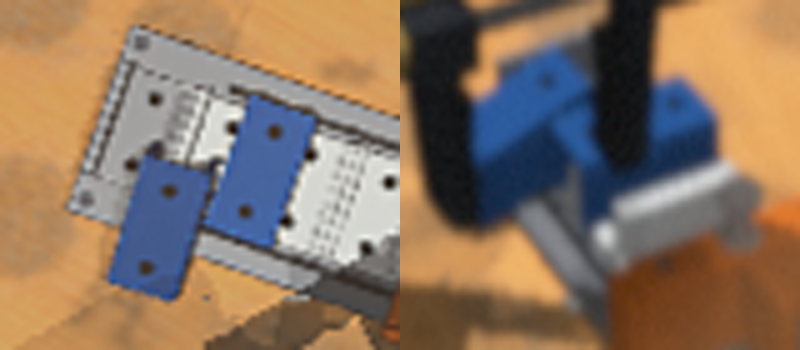

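```bash
python3 - <<'E'
from h import *
I=cv2.imread('pics/t14.png');g=I.max(2)
t=[dark(g,(205+x/5-.4,180+y/5-.4),2) for x,y in((170,190),(146,268))]
P=[onz('top',a,z) for a,z in zip(t,(.043,.032))];d=P[0]-P[1];m=(P[0]+P[1])/2
print(m,np.linalg.norm(d),np.degrees(np.arctan2(d[1],d[0])),(m[:2]-C0)@V,(m[:2]-C0)@U)
ax=np.degrees(np.arctan2(d[1],d[0])); e=d[:2]/np.linalg.norm(d[:2]); gp=m[:2]-e*.016; print('grip',gp,(gp-C0)@V,(gp-C0)@U)
go([*gp,.09,ax],[*gp,-.006,ax])
E
```

```text
[ 0.41690284 -0.14114391  0.0375    ] 0.039578479459531704 -18.14064537143031 0.041902883772632245 -0.06720874625440157
grip [ 0.40169812 -0.1361623 ] 0.05789804357163716 -0.06681521988387931
t 43.0 at [ 0.309  -0.2683  0.0938] yaw [180.   -0.   70.3] q [-58.  -2. 121.   0.  61. -38.] F [ 0.8 -0.1 -0. ] w 0.0561
[np.float64(0.4016981214982118), np.float64(-0.1361623046320192), 0.09, np.float64(-18.14064537143031)] -> [15.56, 4.29, 0.38] turn 1.544
[np.float64(0.4016981214982118), np.float64(-0.1361623046320192), -0.006, np.float64(-18.14064537143031)] -> [15.56, 4.28, 9.98] turn 1.544
```

{"fn": "drive_tool", "kwargs": {"deltas": [{"linear": [15.6,4.3,0],"turn": 1.544,"claw": 5.6},{"linear": [15.6,4.3,0],"turn": 1.544,"claw": 5.6},{"linear": [15.6,4.3,0],"turn": 1.544,"claw": 5.6},{"linear": [15.6,4.3,0],"turn": 1.544,"claw": 5.6},{"linear": [15.6,4.3,0],"turn": 1.544,"claw": 5.6},{"linear": [15.6,4.3,0],"turn": 1.544,"claw": 5.6},{"linear": [15.6,4.3,0],"turn": 1.544,"claw": 5.6},{"linear": [15.6,4.3,0],"turn": 1.544,"claw": 5.6}]}}

```text
time: 43.95
ee_pos: [0.4012, -0.1334, 0.093]
eef_rot: [-180.0, 0.1, -9.5]
wrist_force: [0.8, -0.9, 0.4]
grip_width: 0.0561
gripper_force: 0.0
```

{"fn": "drive_tool", "kwargs": {"deltas": [{"linear": [0,0,2],"turn": 0.06,"claw": 5.6},{"linear": [0,0,3],"turn": 0.06,"claw": 5.6},{"linear": [0,0,3],"turn": 0.06,"claw": 5.6},{"linear": [0,0,3],"turn": 0.06,"claw": 5.6}]}}

```text
time: 44.45
ee_pos: [0.4017, -0.1351, 0.0639]
eef_rot: [180.0, -0.0, -12.7]
wrist_force: [-0.2, -0.5, 0.7]
grip_width: 0.0561
gripper_force: 0.0
```

```bash
python3 - <<'E'
from h import *
go([.4008,-.1359,-.007,-18.1])
E
```

```text
t 44.5 at [ 0.4017 -0.1351  0.0639] yaw [180.   -0.  -12.7] q [-35.   3. 120.   0.  57.  68.] F [-0.2 -0.5  0.7] w 0.0561
[0.4008, -0.1359, -0.007, -18.1] -> [-0.07, 0.1, 7.09] turn 0.095
```

{"fn": "drive_tool", "kwargs": {"deltas": [{"linear": [-0.07,0.1,0],"turn": 0.095,"claw": 5.6},{"linear": [-0.07,0.1,3],"turn": 0.095,"claw": 5.6},{"linear": [-0.07,0.1,6],"turn": 0.095,"claw": 5.6},{"linear": [-0.07,0.1,7],"turn": 0.095,"claw": 5.6},{"linear": [-0.07,0.1,7],"turn": 0.095,"claw": 5.6}]}}

```text
time: 45.08
ee_pos: [0.4004, -0.1361, -0.0063]
eef_rot: [-180.0, 0.0, -18.2]
wrist_force: [0.9, -0.0, 0.7]
grip_width: 0.0565
gripper_force: 0.0
```

{"fn": "drive_tool", "kwargs": {"deltas": [{"linear": [0,0,0],"turn": 0,"claw": 2.8},{"linear": [0,0,0],"turn": 0,"claw": 2.8},{"linear": [0,0,0],"turn": 0,"claw": 2.8},{"linear": [0,0,0],"turn": 0,"claw": 2.8},{"linear": [0,0,0],"turn": 0,"claw": 2.8}]}}

```text
time: 45.7
ee_pos: [0.401, -0.1364, -0.0059]
eef_rot: [180.0, -0.1, -18.2]
wrist_force: [-0.9, 0.9, 6.4]
grip_width: 0.0335
gripper_force: 30.0
```

{"fn": "drive_tool", "kwargs": {"deltas": [{"linear": [0,0,-2],"turn": 0,"claw": 2.8},{"linear": [0,0,-4],"turn": 0,"claw": 2.8},{"linear": [-4,0,-4],"turn": 0,"claw": 2.8},{"linear": [-7.5,0,-4],"turn": 0,"claw": 2.8},{"linear": [-7.5,0,-4],"turn": 0,"claw": 2.8},{"linear": [-7.5,0,-1.5],"turn": 0,"claw": 2.8},{"linear": [-7.5,0,-0.5],"turn": 0,"claw": 2.8},{"linear": [-7.5,0,-0.5],"turn": 0,"claw": 2.8}]}}

```text
time: 46.7
ee_pos: [0.3289, -0.1124, -0.0019]
eef_rot: [-180.0, 0.1, -18.2]
wrist_force: [0.2, -0.0, -0.3]
grip_width: 0.0337
gripper_force: 30.0
```

{"fn": "drive_tool", "kwargs": {"deltas": [{"linear": [0,0,0.3],"turn": 0,"claw": 2.8},{"linear": [0,0,0.3],"turn": 0,"claw": 2.8},{"linear": [0,0,0.3],"turn": 0,"claw": 5.6},{"linear": [0,0,0.3],"turn": 0,"claw": 5.6},{"linear": [0,0,0.3],"turn": 0,"claw": 5.6},{"linear": [0,0,-5],"turn": 0,"claw": 5.6},{"linear": [0,0,-10],"turn": 0,"claw": 7},{"linear": [0,0,-10],"turn": 0,"claw": 8}]}}

```text
time: 47.7
ee_pos: [0.3319, -0.1148, 0.1022]
eef_rot: [179.8, -0.5, -18.2]
wrist_force: [0.5, 0.3, -0.7]
grip_width: 0.0735
gripper_force: 0.0
```

{"fn": "drive_tool", "kwargs": {"deltas": [{"linear": [0,16,0],"turn": -0.7,"claw": 8.5},{"linear": [0,16,0],"turn": -0.7,"claw": 8.5},{"linear": [0,16,0],"turn": -0.7,"claw": 8.5},{"linear": [0,16,0],"turn": -0.7,"claw": 8.5},{"linear": [0,16,0],"turn": -0.7,"claw": 8.5}]}}

```text
time: 48.32
ee_pos: [0.2783, -0.2652, 0.0974]
eef_rot: [-179.9, 0.0, 22.0]
wrist_force: [0.4, -0.2, -0.2]
grip_width: 0.0852
gripper_force: 0.0
```

```bash
python3 - <<'E'
from h import *
go()
I=r.camera('top')['img'];S=r.camera('scene')['img'];cv2.imwrite('pics/t15.png',I);cv2.imwrite('pics/s15.png',S)
for b,_ in blues(I):
    print(b,_); c=onz('top',b[0],.03); print(c,(c[:2]-C0)@V,(c[:2]-C0)@U)
h=cv2.cvtColor(S,cv2.COLOR_BGR2HSV);m=((h[...,0]>105)&(h[...,0]<125)&(h[...,1]>110)&(h[...,2]>40)).astype(np.uint8);m[:170]=0;m[290:]=0;m[:,:170]=0
print([(cv2.boundingRect(c),cv2.contourArea(c)) for c in cv2.findContours(m,0,2)[0] if cv2.contourArea(c)>30])
E
```

```text
t 48.3 at [ 0.2783 -0.2652  0.0974] yaw [-179.9    0.    22. ] q [-61.  -6. 124.  -0.  62.   7.] F [ 0.4 -0.2 -0.2] w 0.0852
(array([228.5, 250.5]), array([13.6, 21.9]), 17.4) 244.5
[ 0.35755951 -0.12249717  0.03      ] 0.10406481671615544 -0.06492248557675818
(array([256.7, 213.9]), array([13.6, 27.3]), 19.4) 335.5
[ 0.44437267 -0.1896738   0.03      ] -0.00022282926934924507 -0.030668826839364963
[((450, 233, 50, 32), 390.5), ((172, 226, 32, 25), 455.5), ((225, 219, 7, 12), 31.0), ((240, 216, 17, 16), 148.5), ((365, 187, 42, 14), 246.5)]
```

```bash
python3 - <<'E'
from h import *
I=cv2.imread('pics/t15.png');S=cv2.imread('pics/s15.png').max(2)
c=cr(.114,-.0655);print(c,holes(I,-18.5,c,.03,.0198))
e=np.array([np.cos(np.radians(-18.5)),np.sin(np.radians(-18.5))])*.0198
for s in(-1,1):
    q=proj('scene',[*(c+s*e),.03]);p=dark(S,q,3);print('scene',q,p,onz('scene',p,.03)); t=proj('top',[*(c+s*e),.03]);print('top',t,dark(I.max(2),t,3),tri(dark(I.max(2),t,3),p))
E
```

```text
[ 0.34839034 -0.11862834] (array([ 0.3515, -0.1198]), np.float64(0.0393), np.float64(-18.2))
scene [176.95937712 234.54988647] [178.55275779 232.92086331] [ 0.3357427  -0.11029602  0.03      ]
top [224.22349382 262.30535602] [224.78253119 260.93048128] (array([ 0.33298051, -0.1139182 ,  0.03302479]), np.float64(0.00012388637674714525))
scene [194.55135735 229.06244937] [195.69512195 229.02439024] [ 0.36882505 -0.12663628  0.03      ]
top [229.51610084 246.44702237] [229.94015748 245.18267717] (array([ 0.36996699, -0.12566775,  0.02899878]), np.float64(0.00047729770700515246))
```

```bash
python3 - <<'E'
from h import *
go([.3515,-.1198,.05,71.8])
E
```

```text
t 48.4 at [ 0.2787 -0.2643  0.0974] yaw [-179.9    0.    21.9] q [-61.  -6. 124.   0.  62.   7.] F [ 0.3 -0.  -0.5] w 0.0851
[0.3515, -0.1198, 0.05, 71.8] -> [12.15, -10.68, 4.77] turn -0.871
```

{"fn": "drive_tool", "kwargs": {"deltas": [{"linear": [12.1,-10.7,0],"turn": -0.871,"claw": 8.5},{"linear": [12.1,-10.7,0],"turn": -0.871,"claw": 8.5},{"linear": [12.1,-10.7,0],"turn": -0.871,"claw": 8.5},{"linear": [12.1,-10.7,0],"turn": -0.871,"claw": 8.5},{"linear": [12.1,-10.7,0],"turn": -0.871,"claw": 8.5},{"linear": [12.1,-10.7,3],"turn": -0.871,"claw": 8.5},{"linear": [12.1,-10.7,5],"turn": -0.871,"claw": 8.5},{"linear": [12.1,-10.7,5],"turn": -0.871,"claw": 8.5}]}}

```text
time: 49.42
ee_pos: [0.35, -0.1188, 0.047]
eef_rot: [-179.8, -0.1, 71.8]
wrist_force: [-0.3, -0.1, 0.3]
grip_width: 0.0849
gripper_force: 0.0
```

{"fn": "drive_tool", "kwargs": {"deltas": [{"linear": [0,0,0],"turn": 0,"claw": 8.5},{"linear": [0,0,0],"turn": 0,"claw": 8.5}]}}

```text
time: 49.68
ee_pos: [0.3522, -0.1207, 0.0494]
eef_rot: [179.9, 0.0, 71.8]
wrist_force: [0.2, -0.3, 0.5]
grip_width: 0.0851
gripper_force: 0.0
```

```bash
python3 - <<'E'
from h import *
go([.3515,-.1198,-.006,71.8])
E
```

```text
t 49.7 at [ 0.3522 -0.1207  0.0494] yaw [179.9   0.   71.8] q [-37.  -2. 128.   0.  55. -19.] F [ 0.2 -0.3  0.5] w 0.0851
[0.3515, -0.1198, -0.006, 71.8] -> [0.06, -0.11, 5.54] turn 0.001
```

{"fn": "drive_tool", "kwargs": {"deltas": [{"linear": [0.06,-0.1,2.5],"turn": 0,"claw": 8.5},{"linear": [0.06,-0.1,4.7],"turn": 0,"claw": 8.5},{"linear": [0.06,-0.1,5.5],"turn": 0,"claw": 8.5},{"linear": [0.06,-0.1,5.5],"turn": 0,"claw": 8.5},{"linear": [0.06,-0.1,5.5],"turn": 0,"claw": 6},{"linear": [0.06,-0.1,5.5],"turn": 0,"claw": 6},{"linear": [0.06,-0.1,5.5],"turn": 0,"claw": 6},{"linear": [0.06,-0.1,5.5],"turn": 0,"claw": 6}]}}

```text
time: 50.68
ee_pos: [0.3515, -0.1198, -0.0057]
eef_rot: [179.9, 0.0, 71.8]
wrist_force: [-0.9, 1.4, 6.1]
grip_width: 0.0654
gripper_force: 30.0
```

{"fn": "drive_tool", "kwargs": {"deltas": [{"linear": [0,0,-4],"turn": 0,"claw": 6},{"linear": [0,0,-8],"turn": 0,"claw": 6},{"linear": [0,0,-8],"turn": 0,"claw": 6}]}}

```text
time: 51.05
ee_pos: [0.3529, -0.1209, 0.0761]
eef_rot: [179.6, 0.1, 71.9]
wrist_force: [-0.1, -0.5, -1.2]
grip_width: 0.0655
gripper_force: 30.0
```

```bash
python3 - <<'E'
from h import *
I=r.camera('top')['img']
go([*cr(0,-.0715),.06,70.45])
for y in(-.051,-.011,.029):
    m,p,a=holes(I,160.45,cr(0,y),.014,.017);m=m-C0;print('alu',(m@V).round(4),(m@U).round(4),p,a-160.45)
E
```

```text
t 51.1 at [ 0.3517 -0.12    0.0745] yaw [1.798e+02 1.000e-01 7.190e+01] q [-37.  -6. 127.  -0.  59. -19.] F [-0.7  0.4 -1.1] w 0.0653
[np.float64(0.45782599794652307), np.float64(-0.15112198710066485), 0.06, 70.45] -> [0.35, 11.05, 1.48] turn 0.024
alu 0.0024 -0.0482 0.035 9.950000000000017
alu 0.0008 -0.0124 0.0344 -0.14999999999997726
alu 0.0005 0.0288 0.0336 -0.75
```

{"fn": "drive_tool", "kwargs": {"deltas": [{"linear": [0.35,11,0],"turn": 0.024,"claw": 6},{"linear": [0.35,11,0],"turn": 0.024,"claw": 6},{"linear": [0.35,11,0],"turn": 0.024,"claw": 6},{"linear": [0.35,11,1.4],"turn": 0.024,"claw": 6},{"linear": [0.35,11,1.4],"turn": 0.024,"claw": 6}]}}

```text
time: 51.72
ee_pos: [0.4537, -0.1488, 0.0572]
eef_rot: [-179.7, -0.1, 70.5]
wrist_force: [-0.2, 0.3, -0.5]
grip_width: 0.0655
gripper_force: 30.0
```

```bash
python3 - <<'E'
from h import *
I=r.camera('top')['img'];cv2.imwrite('pics/t16.png',I)
go([*cr(0,-.0715),.0085,70.45])
E
```

```text
t 51.8 at [ 0.4544 -0.1493  0.0581] yaw [-179.8   -0.    70.5] q [-32.  10. 112.  -0.  57. -13.] F [0.8 0.4 0.3] w 0.0657
[np.float64(0.45782599794652307), np.float64(-0.15112198710066485), 0.0085, 70.45] -> [-0.06, 0.4, 4.96] turn 0.0
```

{"fn": "drive_tool", "kwargs": {"deltas": [{"linear": [0,0,0],"turn": 0,"claw": 6},{"linear": [0,0,1],"turn": 0,"claw": 6},{"linear": [0,0,1],"turn": 0,"claw": 6},{"linear": [0,0,1],"turn": 0,"claw": 6}]}}

```text
time: 52.28
ee_pos: [0.4564, -0.1503, 0.0496]
eef_rot: [-180.0, -0.0, 70.5]
wrist_force: [-0.3, 0.3, 0.6]
grip_width: 0.0655
gripper_force: 30.0
```

```bash
python3 - <<'E'
from h import *
go([*cr(0,-.0715),.0085,70.45])
E
```

```text
t 52.3 at [ 0.4564 -0.1503  0.0496] yaw [-180.    -0.    70.5] q [-32.  11. 113.  -0.  56. -13.] F [-0.3  0.3  0.6] w 0.0655
[np.float64(0.45782599794652307), np.float64(-0.15112198710066485), 0.0085, 70.45] -> [-0.03, 0.16, 4.11] turn 0.0
```

{"fn": "drive_tool", "kwargs": {"deltas": [{"linear": [-0.03,0.15,1],"turn": 0,"claw": 6},{"linear": [-0.03,0.15,2.5],"turn": 0,"claw": 6},{"linear": [-0.03,0.15,3.4],"turn": 0,"claw": 6},{"linear": [-0.03,0.15,3.9],"turn": 0,"claw": 6},{"linear": [-0.03,0.15,4.1],"turn": 0,"claw": 6},{"linear": [-0.03,0.15,4.1],"turn": 0,"claw": 6}]}}

```text
time: 53.02
ee_pos: [0.458, -0.1512, 0.0088]
eef_rot: [180.0, 0.0, 70.5]
wrist_force: [0.0, -0.3, -0.3]
grip_width: 0.0652
gripper_force: 30.0
```

{"fn": "drive_tool", "kwargs": {"deltas": [{"linear": [0,0,0],"turn": 0,"claw": 8},{"linear": [0,0,0],"turn": 0,"claw": 8},{"linear": [0,0,-4],"turn": 0,"claw": 8.5},{"linear": [0,0,-9],"turn": 0,"claw": 8.5},{"linear": [-13,0,-10],"turn": 0,"claw": 8.5},{"linear": [-26,8,-10],"turn": 0,"claw": 8.5},{"linear": [-26,8,-10],"turn": 0,"claw": 8.5},{"linear": [-26,8,-10],"turn": 0,"claw": 8.5}]}}

```text
time: 54.02
ee_pos: [0.4451, -0.3993, 0.1084]
eef_rot: [180.0, 0.0, 70.5]
wrist_force: [0.5, -0.2, -0.1]
grip_width: 0.0849
gripper_force: 0.0
```

```bash
python3 - <<'E'
from h import *
I=r.camera('top')['img'];S=r.camera('scene')['img'];cv2.imwrite('pics/t17.png',I);cv2.imwrite('pics/s17.png',S)
y=np.radians(-116.8);p=np.array([.638,-.2102])+.038*np.array([np.cos(y),np.sin(y)])
go([*p,.08,63.2])
for yy in(-.0711,-.0311):
    m,q,a=holes(I,160.45,cr(0,yy),.044,.0198);m=m-C0;print('blue',(m@V).round(4),(m@U).round(4),q,a-160.45)
print(blues(I))
E
```

```text
t 54.1 at [ 0.4448 -0.4036  0.1086] yaw [179.8   0.2  70.2] q [-53.  20.  93.  -0.  66. -34.] F [-0.1  0.3  0.1] w 0.0849
[np.float64(0.6208666534538017), np.float64(-0.24411826110118076), 0.08, 63.2] -> [20.98, 11.16, 2.82] turn 0.122
blue 0.0008 -0.0715 0.0398 0.35000000000002274
blue 0.0001 -0.0303 0.0398 -0.9499999999999886
[((array([256.9, 214. ]), array([13.8, 27.5]), 20.0), 326.5), ((array([240.3, 208.5]), array([13.6, 27.2]), 18.4), 334.5)]
```

```bash
python3 - <<'E'
from h import *
for f in('t8','t17'):
    I=cv2.imread(f'pics/{f}.png');h=cv2.cvtColor(I,cv2.COLOR_BGR2HSV)
    m=((h[...,0]<16)&(h[...,1]>190)&(h[...,2]>120)).astype(np.uint8);m[:195]=0;m[260:]=0;m[:,:270]=0;m[:,330:]=0
    M=cv2.moments(m);print(f,M['m00'],M['m10']/M['m00'],M['m01']/M['m00'])
    g=I.max(2)
    for y in(-.011,.029):
        q,p,a=holes(I,160.45,cr(0,y),.014,.017);q=q-C0;print('alu',(q@V).round(4),(q@U).round(4),p,a-160.45)
I=cv2.imread('pics/t17.png');S=cv2.imread('pics/s17.png')
cv2.imwrite('pics/c17.png',np.hstack([cv2.resize(I[175:255,215:315],(400,320),interpolation=2),cv2.resize(S[190:270,195:295],(400,320),interpolation=2)]))
E
```

```text
t8 16.0 299.125 209.4375
alu 0.0009 -0.0109 0.0349 0.05000000000001137
alu 0.0005 0.029 0.0337 -0.14999999999997726
t17 3.0 295.0 219.0
alu 0.0018 -0.0126 0.0373 -0.25
alu 0.0008 0.0295 0.0345 2.1500000000000057
```

View pics/c17.png

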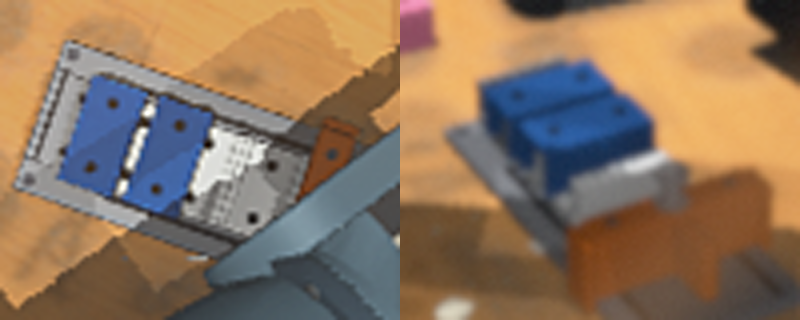

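```bash
python3 - <<'E'
from h import *
go([*cr(0,.088),.04,70.45],[*cr(0,.088),.006,70.45])
E
```

```text
t 54.1 at [ 0.4448 -0.4036  0.1086] yaw [179.8   0.2  70.2] q [-53.  20.  93.  -0.  66. -34.] F [-0.1  0.3  0.1] w 0.0849
[np.float64(0.4044526179119716), np.float64(-0.30142678510687404), 0.04, 70.45] -> [8.27, -7.27, 6.81] turn -0.004
[np.float64(0.4044526179119716), np.float64(-0.30142678510687404), 0.006, 70.45] -> [8.28, -7.28, 10.21] turn -0.004
```

{"fn": "drive_tool", "kwargs": {"deltas": [{"linear": [10.1,-8,0],"turn": 0,"claw": 3},{"linear": [10.1,-8,0],"turn": 0,"claw": 3},{"linear": [10.1,-8,0],"turn": 0,"claw": 3},{"linear": [10.1,-8,0],"turn": 0,"claw": 3},{"linear": [10.1,-8,5],"turn": 0,"claw": 3},{"linear": [10.1,-8,5],"turn": 0,"claw": 3},{"linear": [10.1,-8,5],"turn": 0,"claw": 3}]}}

```text
time: 55.0
ee_pos: [0.4042, -0.2763, 0.059]
eef_rot: [180.0, 0.0, 70.4]
wrist_force: [0.1, -0.7, 0.5]
grip_width: 0.0301
gripper_force: 0.0
```

```bash
python3 - <<'E'
from h import *
go([*cr(0,.088),.006,70.45])
E
```

```text
t 55.0 at [ 0.4042 -0.2763  0.059 ] yaw [180.    0.   70.4] q [-48.  11. 111.   0.  57. -29.] F [ 0.1 -0.7  0.5] w 0.0301
[np.float64(0.4044526179119716), np.float64(-0.30142678510687404), 0.006, 70.45] -> [-2.35, 0.86, 5.3] turn -0.0
```

{"fn": "drive_tool", "kwargs": {"deltas": [{"linear": [-2.4,0.86,-0.5],"turn": 0,"claw": 3},{"linear": [-2.4,0.86,-0.5],"turn": 0,"claw": 3},{"linear": [-2.4,0.86,0],"turn": 0,"claw": 3}]}}

```text
time: 55.38
ee_pos: [0.4042, -0.3012, 0.059]
eef_rot: [179.9, 0.1, 70.4]
wrist_force: [-0.2, -0.6, 0.2]
grip_width: 0.0302
gripper_force: 0.0
```

```bash
python3 - <<'E'
from h import *
go([*cr(0,.088),.006,70.45])
E
```

```text
t 55.4 at [ 0.4042 -0.3012  0.059 ] yaw [1.799e+02 1.000e-01 7.040e+01] q [-50.  13. 109.   0.  58. -31.] F [-0.2 -0.6  0.2] w 0.0302
[np.float64(0.4044526179119716), np.float64(-0.30142678510687404), 0.006, 70.45] -> [-0.01, 0.03, 5.3] turn -0.0
```

{"fn": "drive_tool", "kwargs": {"deltas": [{"linear": [0,0.03,3],"turn": 0,"claw": 3},{"linear": [0,0.03,5.3],"turn": 0,"claw": 3},{"linear": [0,0.03,5.3],"turn": 0,"claw": 3},{"linear": [0,0.03,5.3],"turn": 0,"claw": 0.6},{"linear": [0,0.03,5.3],"turn": 0,"claw": 0.6},{"linear": [0,0.03,5.3],"turn": 0,"claw": 0.6},{"linear": [0.15,0.03,5.3],"turn": 0,"claw": 0.6},{"linear": [0.3,0.03,5.3],"turn": 0,"claw": 0.6}]}}

```text
time: 56.38
ee_pos: [0.405, -0.3015, 0.0062]
eef_rot: [179.8, 0.3, 70.5]
wrist_force: [-5.9, -15.4, -2.8]
grip_width: 0.0096
gripper_force: 30.0
```

{"fn": "drive_tool", "kwargs": {"deltas": [{"linear": [0.1,0,0],"turn": 0,"claw": 0.6},{"linear": [0.1,0,0],"turn": 0,"claw": 0.6},{"linear": [0.1,0,0],"turn": 0,"claw": 0.6}]}}

```text
time: 56.75
ee_pos: [0.405, -0.3015, 0.0062]
eef_rot: [179.8, 0.4, 70.5]
wrist_force: [-5.8, -14.6, -3.2]
grip_width: 0.0098
gripper_force: 30.0
```

```bash
python3 - <<'E'
from h import *
o=r.get_obs();print(o['wrist_force'][:2]@U,'y',(o['ee_pos'][:2]-C0)@U)
E
```

```text
15.69512473649365 y 0.08791829256876821
```

{"fn": "drive_tool", "kwargs": {"deltas": [{"linear": [-0.2,0,0],"turn": 0,"claw": 0.6},{"linear": [-0.2,0,0],"turn": 0,"claw": 3},{"linear": [-0.2,0,0],"turn": 0,"claw": 3},{"linear": [-0.2,0,-5],"turn": 0,"claw": 4},{"linear": [-0.2,0,-10],"turn": 0,"claw": 4},{"linear": [-0.2,0,-10],"turn": 0,"claw": 4},{"linear": [-0.2,0,-10],"turn": 0,"claw": 4}]}}

```text
time: 57.62
ee_pos: [0.4042, -0.2981, 0.1044]
eef_rot: [-179.9, -0.0, 70.5]
wrist_force: [-0.0, 0.1, -0.3]
grip_width: 0.04
gripper_force: 0.0
```

```bash
python3 - <<'E'
from h import *
I=r.camera('top')['img'];cv2.imwrite('pics/t18.png',I)
T=cv2.imread('pics/top0.png')
for J in(T,I):
    h=cv2.cvtColor(J,cv2.COLOR_BGR2HSV)
    m=((h[...,2]>120)&(h[...,1]>170)&((h[...,0]<5)|(h[...,0]>174))).astype(np.uint8);m[:115]=0;m[155:]=0;m[:,:245]=0;m[:,300:]=0
    k=max(cv2.findContours(m,0,2)[0],key=cv2.contourArea);print(cv2.minEnclosingCircle(k))
    w=((h[...,0]>15)&(h[...,0]<28)&(h[...,2]>135)&(h[...,1]>60)).astype(np.uint8);w2=np.zeros_like(w);w2[128:158,270:305]=w[128:158,270:305]
    # keep only component inside pad
    n,l,s,c=cv2.connectedComponentsWithStats(w2);print([(s[i][:5].tolist(),c[i].round(1).tolist()) for i in range(1,n) if s[i][4]>15])
y=np.radians(-116.8);p=np.array([.638,-.2102])+.038*np.array([np.cos(y),np.sin(y)])
go([*p,.09,63.2])
E
```

```text
((264.846923828125, 130.7653045654297), 8.3420991897583)
[([271, 134, 30, 18, 188], [285.8, 142.7]), ([299, 136, 6, 22, 57], [302.8, 149.6]), ([270, 151, 28, 7, 115], [279.6, 155.0])]
((264.857666015625, 130.77008056640625), 8.332613945007324)
[([271, 134, 30, 18, 189], [285.7, 142.6]), ([299, 135, 6, 23, 65], [302.6, 149.1]), ([270, 150, 28, 8, 116], [279.5, 154.9])]
t 57.7 at [ 0.4038 -0.2977  0.1037] yaw [-1.799e+02 -1.000e-01  7.050e+01] q [-50.   9. 108.   0.  63. -30.] F [-0.8  0.3 -0.8] w 0.0401
[np.float64(0.6208666534538017), np.float64(-0.24411826110118076), 0.09, 63.2] -> [12.3, 18.68, 1.34] turn 0.127
```

{"fn": "drive_tool", "kwargs": {"deltas": [{"linear": [12.3,18.7,0],"turn": 0.127,"claw": 4},{"linear": [12.3,18.7,0],"turn": 0.127,"claw": 4},{"linear": [12.3,18.7,0],"turn": 0.127,"claw": 4},{"linear": [12.3,18.7,0],"turn": 0.127,"claw": 4},{"linear": [12.3,18.7,0],"turn": 0.127,"claw": 4},{"linear": [12.3,18.7,3],"turn": 0.127,"claw": 4},{"linear": [12.3,18.7,4],"turn": 0.127,"claw": 4},{"linear": [12.3,18.7,4],"turn": 0.127,"claw": 4}]}}

```text
time: 58.68
ee_pos: [0.62, -0.2452, 0.0634]
eef_rot: [-179.8, -0.0, 63.1]
wrist_force: [-0.0, 0.2, -0.7]
grip_width: 0.04
gripper_force: 0.0
```

```bash
python3 - <<'E'
from h import *
q=onz('top',(285.8,142.7),.041)[:2]-[.638,-.2102];print(np.degrees(np.arctan2(q[1],q[0])),np.hypot(*q))
y=np.radians(-116.8);p=np.array([.638,-.2102])+.039*np.array([np.cos(y),np.sin(y)])
go([*p,.003,63.2])
E
```

```text
-117.05304612383236 0.0552888781580742
t 58.7 at [ 0.62   -0.2452  0.0634] yaw [-179.8   -0.    63.1] q [-32.  31.  84.  -0.  66.  -5.] F [-0.   0.2 -0.7] w 0.04
[np.float64(0.6204157759131123), np.float64(-0.24501084691963287), 0.003, 63.2] -> [0.03, 0.05, 6.04] turn -0.001
```

{"fn": "drive_tool", "kwargs": {"deltas": [{"linear": [0.03,0.05,3],"turn": 0,"claw": 4},{"linear": [0.03,0.05,5],"turn": 0,"claw": 4},{"linear": [0.03,0.05,6],"turn": 0,"claw": 4},{"linear": [0.03,0.05,6],"turn": 0,"claw": 4}]}}

```text
time: 59.18
ee_pos: [0.622, -0.2453, 0.0044]
eef_rot: [-179.9, -0.0, 63.2]
wrist_force: [-1.2, 0.3, 0.3]
grip_width: 0.0399
gripper_force: 0.0
```

{"fn": "drive_tool", "kwargs": {"deltas": [{"linear": [0,0,0],"turn": 0,"claw": 1},{"linear": [0,0,0],"turn": 0,"claw": 1},{"linear": [0,0,0],"turn": 0,"claw": 1},{"linear": [0,0,0],"turn": 0,"claw": 1},{"linear": [0,0,0],"turn": 0,"claw": 1}]}}

```text
time: 59.8
ee_pos: [0.6228, -0.2458, 0.0057]
eef_rot: [179.9, 0.0, 63.2]
wrist_force: [-0.8, 0.9, 4.6]
grip_width: 0.0157
gripper_force: 29.9
```

```bash
python3 - <<'E'
from h import *
# pin in cradle coords: stop snug .039 -> pin y=.060
pin=cr(0,.060)
# keep tool yaw 70.45: head axis lies 38.5mm along tool +x (-U). strike 6 mm off head centre toward handle
t=pin+U*(.0385-.006)
print(pin,t); go([*t,.10,70.45])
E
```

```text
[ 0.41382224 -0.27504099] [ 0.40294679 -0.30566736]
t 59.8 at [ 0.6228 -0.2458  0.0057] yaw [179.9   0.   63.2] q [-32.  35.  84.  -0.  60.  -5.] F [-0.8  0.9  4.6] w 0.0157
[np.float64(0.4029467858733793), np.float64(-0.30566735934529377), 0.1, 70.45] -> [-15.27, -16.92, -9.44] turn -0.127
```

{"fn": "drive_tool", "kwargs": {"deltas": [{"linear": [0,0,-5],"turn": 0,"claw": 1},{"linear": [0,0,-9.5],"turn": 0,"claw": 1},{"linear": [-15.3,-16.9,-9.5],"turn": -0.127,"claw": 1},{"linear": [-15.3,-16.9,-9.5],"turn": -0.127,"claw": 1},{"linear": [-15.3,-16.9,-9.5],"turn": -0.127,"claw": 1},{"linear": [-15.3,-16.9,-9.5],"turn": -0.127,"claw": 1},{"linear": [-15.3,-16.9,-9.5],"turn": -0.127,"claw": 1},{"linear": [-15.3,-16.9,-9.5],"turn": -0.127,"claw": 1}]}}

```text
time: 60.8
ee_pos: [0.4029, -0.3058, 0.0999]
eef_rot: [180.0, -0.0, 70.4]
wrist_force: [0.6, 0.6, -3.4]
grip_width: 0.0156
gripper_force: 30.0
```

{"fn": "drive_tool", "kwargs": {"deltas": [{"linear": [0,0,0],"turn": 0,"claw": 1},{"linear": [0,0,0],"turn": 0,"claw": 1},{"linear": [0,0,0],"turn": 0,"claw": 1}]}}

```text
time: 61.18
ee_pos: [0.4031, -0.3055, 0.0998]
eef_rot: [-180.0, -0.0, 70.5]
wrist_force: [-0.5, 0.1, -2.7]
grip_width: 0.0158
gripper_force: 30.0
```

```bash
python3 - <<'E'
from h import *
t=cr(0,.060)+U*(.0385-.006)
go([*t,.08,70.45],[*t,.049,70.45])
I=r.camera('top')['img'];S=r.camera('scene')['img'];cv2.imwrite('pics/t19.png',I);cv2.imwrite('pics/s19.png',S)
hs=cv2.cvtColor(S,cv2.COLOR_BGR2HSV)
m=((hs[...,2]>90)&(hs[...,1]>150)&((hs[...,0]<4)|(hs[...,0]>174))).astype(np.uint8);m[:150]=0;m[280:]=0;m[:,:200]=0;m[:,340:]=0
k=max(cv2.findContours(m,0,2)[0],key=cv2.contourArea);print('red',cv2.boundingRect(k))
o=r.get_obs()['ee_pos'];a=o+np.array([*(-U*.0385),-.0027+.06]);print('pred red top centre',proj('scene',a),'bottom face',proj('scene',a-[0,0,.06]),'pin',proj('scene',[*cr(0,.06),.066]))
E
```

```text
t 61.2 at [ 0.4031 -0.3055  0.0998] yaw [-180.    -0.    70.5] q [-51.  10. 108.   0.  63. -31.] F [-0.5  0.1 -2.7] w 0.0158
[np.float64(0.4029467858733793), np.float64(-0.30566735934529377), 0.08, 70.45] -> [-0.02, -0.0, 1.98] turn 0.001
[np.float64(0.4029467858733793), np.float64(-0.30566735934529377), 0.049, 70.45] -> [-0.02, -0.0, 5.08] turn 0.001
red (252, 192, 5, 7)
pred red top centre [262.02298192 189.47283686] bottom face [261.85264592 216.48002768] pin [263.35325365 231.27892271]
```

{"fn": "drive_tool", "kwargs": {"deltas": [{"linear": [0,0,2.5],"turn": 0,"claw": 1},{"linear": [0,0,2.5],"turn": 0,"claw": 1},{"linear": [0,0,3.8],"turn": 0,"claw": 1},{"linear": [0,0,4.6],"turn": 0,"claw": 1},{"linear": [0,0,4.8],"turn": 0,"claw": 1},{"linear": [0,0,4.8],"turn": 0,"claw": 1}]}}

```text
time: 62.02
ee_pos: [0.4034, -0.3072, 0.0534]
eef_rot: [179.9, 0.1, 70.5]
wrist_force: [-2.9, -0.3, 7.2]
grip_width: 0.0156
gripper_force: 30.0
```

{"fn": "drive_tool", "kwargs": {"deltas": [{"linear": [0,0,0.3],"turn": 0,"claw": 1},{"linear": [0,0,0.6],"turn": 0,"claw": 1},{"linear": [0,0,0.6],"turn": 0,"claw": 1},{"linear": [0,0,0.6],"turn": 0,"claw": 1}]}}

```text
time: 62.52
ee_pos: [0.4033, -0.3102, 0.0491]
eef_rot: [179.8, 0.4, 70.5]
wrist_force: [-10.1, -7.1, 16.9]
grip_width: 0.0156
gripper_force: 30.1
```

{"fn": "drive_tool", "kwargs": {"deltas": [{"linear": [0,0,0.3],"turn": 0,"claw": 1},{"linear": [0,0,0.3],"turn": 0,"claw": 1},{"linear": [0,0,0.3],"turn": 0,"claw": 1}]}}

```text
time: 62.9
ee_pos: [0.4032, -0.3112, 0.0466]
eef_rot: [179.7, 0.5, 70.5]
wrist_force: [-11.9, -9.7, 17.9]
grip_width: 0.0159
gripper_force: 30.1
```

{"fn": "drive_tool", "kwargs": {"deltas": [{"linear": [0,0,-1],"turn": 0,"claw": 1},{"linear": [0,0,-4],"turn": 0,"claw": 1},{"linear": [0,0,-8],"turn": 0,"claw": 1},{"linear": [0,0,-8],"turn": 0,"claw": 1}]}}

```text
time: 63.4
ee_pos: [0.4044, -0.3073, 0.1258]
eef_rot: [179.7, 0.2, 70.5]
wrist_force: [-0.0, -0.7, -3.3]
grip_width: 0.0162
gripper_force: 29.8
```

```bash
python3 - <<'E'
from h import *
go([.6228-.004*.451,-.2458-.004*.893,.09,63.2])
E
```

```text
t 63.4 at [ 0.4044 -0.3073  0.1258] yaw [179.7   0.2  70.5] q [-51.   7. 107.   0.  66. -31.] F [-0.  -0.7 -3.3] w 0.0162
[0.620996, -0.24937199999999998, 0.09, 63.2] -> [12.7, 18.47, 3.64] turn 0.127
```

{"fn": "drive_tool", "kwargs": {"deltas": [{"linear": [12.7,18.5,0],"turn": 0.127,"claw": 1},{"linear": [12.7,18.5,0],"turn": 0.127,"claw": 1},{"linear": [12.7,18.5,0],"turn": 0.127,"claw": 1},{"linear": [12.7,18.5,0],"turn": 0.127,"claw": 1},{"linear": [12.7,18.5,0],"turn": 0.127,"claw": 1},{"linear": [12.7,18.5,4],"turn": 0.127,"claw": 1},{"linear": [12.7,18.5,6],"turn": 0.127,"claw": 1},{"linear": [12.7,18.5,6],"turn": 0.127,"claw": 1}]}}

```text
time: 64.4
ee_pos: [0.6167, -0.247, 0.0599]
eef_rot: [-179.6, -0.0, 63.2]
wrist_force: [0.5, 0.6, -2.7]
grip_width: 0.0158
gripper_force: 29.9
```

```bash
python3 - <<'E'
from h import *
S=r.camera('scene')['img'];I=r.camera('top')['img'];cv2.imwrite('pics/s20.png',S);cv2.imwrite('pics/t20.png',I)
go([.6214,-.2485,.01,63.2])
for f in('s0','s12','s20'):
    X=cv2.imread('pics/scene0.png' if f=='s0' else f'pics/{f}.png').astype(int)
    y=.0909 if f=='s0' else .0598
    for z in(.046,.051,.066): print(f,z,proj('scene',[*cr(0,y),z]).round(1))
    u=int(round(proj('scene',[*cr(0,y),.05])[0]))
    v0=int(proj('scene',[*cr(0,y),.066])[1])-6
    print([(v,(X[v,u].max()-X[v,u].min()),X[v,u].max()) for v in range(v0,v0+22)])
hs=cv2.cvtColor(S,cv2.COLOR_BGR2HSV)
m=((hs[...,2]>90)&(hs[...,1]>150)&((hs[...,0]<4)|(hs[...,0]>174))).astype(np.uint8);m[:140]=0;m[220:]=0;m[:,:260]=0;m[:,350:]=0
k=max(cv2.findContours(m,0,2)[0],key=cv2.contourArea);print('red',cv2.boundingRect(k),cv2.minAreaRect(k))
E
```

```text
t 64.5 at [ 0.6193 -0.2484  0.0634] yaw [180.    0.   63.2] q [-32.  31.  84.  -0.  65.  -5.] F [ 0.3 -0.6 -2.1] w 0.0156
[0.6214, -0.2485, 0.01, 63.2] -> [0.09, 0.19, 5.34] turn -0.001
s0 0.046 [271.4 247.5]
s0 0.051 [271.4 245.4]
s0 0.066 [271.5 239.1]
[(233, np.int64(106), np.int64(197)), (234, np.int64(103), np.int64(193)), (235, np.int64(102), np.int64(195)), (236, np.int64(93), np.int64(197)), (237, np.int64(63), np.int64(192)), (238, np.int64(32), np.int64(181)), (239, np.int64(16), np.int64(173)), (240, np.int64(15), np.int64(172)), (241, np.int64(15), np.int64(168)), (242, np.int64(17), np.int64(152)), (243, np.int64(22), np.int64(131)), (244, np.int64(27), np.int64(119)), (245, np.int64(29), np.int64(115)), (246, np.int64(30), np.int64(115)), (247, np.int64(31), np.int64(117)), (248, np.int64(31), np.int64(119)), (249, np.int64(36), np.int64(128)), (250, np.int64(57), np.int64(150)), (251, np.int64(89), np.int64(174)), (252, np.int64(113), np.int64(180)), (253, np.int64(111), np.int64(167)), (254, np.int64(95), np.int64(147))]
s12 0.046 [263.2 239.6]
s12 0.051 [263.2 237.5]
[... 1089 characters left out ...]
nt64(141)), (231, np.int64(21), np.int64(133)), (232, np.int64(10), np.int64(128)), (233, np.int64(4), np.int64(130)), (234, np.int64(3), np.int64(133)), (235, np.int64(3), np.int64(142)), (236, np.int64(5), np.int64(159)), (237, np.int64(7), np.int64(173)), (238, np.int64(8), np.int64(176)), (239, np.int64(9), np.int64(174)), (240, np.int64(10), np.int64(161)), (241, np.int64(21), np.int64(147)), (242, np.int64(53), np.int64(148)), (243, np.int64(96), np.int64(171)), (244, np.int64(123), np.int64(177)), (245, np.int64(115), np.int64(161)), (246, np.int64(99), np.int64(142))]Traceback (most recent call last):
  File "<stdin>", line 13, in <module>
ValueError: max() iterable argument is empty
```

{"fn": "drive_tool", "kwargs": {"deltas": [{"linear": [0,0,2],"turn": 0,"claw": 1},{"linear": [0,0,4],"turn": 0,"claw": 1},{"linear": [0,0,4.8],"turn": 0,"claw": 1},{"linear": [0,0,4.8],"turn": 0,"claw": 1},{"linear": [0,0,4.8],"turn": 0,"claw": 1}]}}

```text
time: 65.12
ee_pos: [0.6199, -0.2481, 0.0154]
eef_rot: [180.0, 0.0, 63.2]
wrist_force: [0.3, 0.4, -2.1]
grip_width: 0.0159
gripper_force: 29.9
```

```bash
python3 - <<'E'
from h import *
go([.6214,-.2485,.0055,63.2])
I=r.camera('top')['img'];h=cv2.cvtColor(I,cv2.COLOR_BGR2HSV)
m=((h[...,2]>60)&(h[...,1]>150)&((h[...,0]<6)|(h[...,0]>172))).astype(np.uint8);m[:110]=0;m[160:]=0;m[:,:240]=0;m[:,300:]=0
print([(cv2.boundingRect(c),cv2.contourArea(c)) for c in cv2.findContours(m,0,2)[0]])
E
```

```text
t 65.1 at [ 0.6199 -0.2481  0.0154] yaw [180.    0.   63.2] q [-32.  34.  84.  -0.  61.  -5.] F [ 0.3  0.4 -2.1] w 0.0159
[0.6214, -0.2485, 0.0055, 63.2] -> [0.04, 0.15, 0.99] turn -0.0
[((260, 128, 3, 5), 4.5)]
```

{"fn": "drive_tool", "kwargs": {"deltas": [{"linear": [0.04,0.15,0.5],"turn": 0,"claw": 1},{"linear": [0.04,0.15,0.9],"turn": 0,"claw": 1},{"linear": [0.04,0.15,0.9],"turn": 0,"claw": 1},{"linear": [0.04,0.15,0.9],"turn": 0,"claw": 1}]}}

```text
time: 65.68
ee_pos: [0.6209, -0.2483, 0.0059]
eef_rot: [-180.0, -0.0, 63.2]
wrist_force: [0.1, 0.0, -2.9]
grip_width: 0.0154
gripper_force: 29.9
```

{"fn": "drive_tool", "kwargs": {"deltas": [{"linear": [0,0,0.2],"turn": 0,"claw": 1},{"linear": [0,0,0.2],"turn": 0,"claw": 1},{"linear": [0,0,0.2],"turn": 0,"claw": 1}]}}

```text
time: 66.05
ee_pos: [0.621, -0.2483, 0.004]
eef_rot: [180.0, 0.0, 63.2]
wrist_force: [0.1, 0.3, -3.0]
grip_width: 0.0158
gripper_force: 29.9
```

{"fn": "drive_tool", "kwargs": {"deltas": [{"linear": [0,0,0.2],"turn": 0,"claw": 1},{"linear": [0,0,0.2],"turn": 0,"claw": 1},{"linear": [0,0,0.2],"turn": 0,"claw": 1}]}}

```text
time: 66.42
ee_pos: [0.6209, -0.2482, 0.0019]
eef_rot: [-180.0, -0.0, 63.2]
wrist_force: [0.1, -0.3, -2.6]
grip_width: 0.0158
gripper_force: 29.9
```

{"fn": "drive_tool", "kwargs": {"deltas": [{"linear": [0,0,0.15],"turn": 0,"claw": 1},{"linear": [0,0,0.15],"turn": 0,"claw": 1},{"linear": [0,0,0.15],"turn": 0,"claw": 1}]}}

```text
time: 66.8
ee_pos: [0.6211, -0.2484, 0.0007]
eef_rot: [180.0, 0.0, 63.2]
wrist_force: [0.6, -0.1, -1.8]
grip_width: 0.0157
gripper_force: 29.9
```

{"fn": "drive_tool", "kwargs": {"deltas": [{"linear": [0,0,0.15],"turn": 0,"claw": 1},{"linear": [0,0,0.15],"turn": 0,"claw": 1},{"linear": [0,0,0.15],"turn": 0,"claw": 1}]}}

```text
time: 67.18
ee_pos: [0.6212, -0.2486, 0.0003]
eef_rot: [180.0, 0.0, 63.2]
wrist_force: [-3.5, -0.0, 7.0]
grip_width: 0.0155
gripper_force: 29.9
```

{"fn": "drive_tool", "kwargs": {"deltas": [{"linear": [-0.2,0,-0.15],"turn": 0,"claw": 1},{"linear": [-0.3,0,-0.15],"turn": 0,"claw": 1},{"linear": [-0.3,0,-0.15],"turn": 0,"claw": 2.2},{"linear": [-0.3,0,-0.15],"turn": 0,"claw": 3.5},{"linear": [-0.3,0,-0.15],"turn": 0,"claw": 4},{"linear": [-0.3,0,-0.15],"turn": 0,"claw": 4},{"linear": [-0.3,0,-3],"turn": 0,"claw": 4},{"linear": [-0.3,0,-8],"turn": 0,"claw": 4}]}}

```text
time: 68.18
ee_pos: [0.6178, -0.2499, 0.0773]
eef_rot: [-179.7, -0.0, 63.2]
wrist_force: [1.0, -0.0, 0.1]
grip_width: 0.0402
gripper_force: 0.0
```

{"fn": "drive_tool", "kwargs": {"deltas": [{"linear": [0,0,-4],"turn": 0,"claw": 5},{"linear": [-20,-10,-8],"turn": 0,"claw": 5},{"linear": [-20,-10,-8],"turn": 0,"claw": 5},{"linear": [-20,-10,-8],"turn": 0,"claw": 5},{"linear": [-20,-10,-8],"turn": 0,"claw": 5},{"linear": [-20,-10,-8],"turn": 0,"claw": 5},{"linear": [-20,-10,-8],"turn": 0,"claw": 5}]}}

```text
time: 69.05
ee_pos: [0.4404, -0.3841, 0.159]
eef_rot: [180.0, -0.0, 63.2]
wrist_force: [0.6, -0.4, 0.2]
grip_width: 0.0501
gripper_force: 0.0
```

```bash
python3 - <<'E'
from h import *
go()
S=r.camera('scene')['img'];I=r.camera('top')['img'];cv2.imwrite('pics/s21.png',S);cv2.imwrite('pics/t21.png',I)
for J,n in((cv2.imread('pics/top0.png'),'top'),(I,'top'),(cv2.imread('pics/scene0.png'),'sc'),(S,'sc')):
    h=cv2.cvtColor(J,cv2.COLOR_BGR2HSV);m=((h[...,2]>100)&(h[...,1]>150)&((h[...,0]<5)|(h[...,0]>174))).astype(np.uint8)
    a=(105,160,240,310) if n=='top' else (165,205,280,330)
    q=m[a[0]:a[1],a[2]:a[3]];c=max(cv2.findContours(q,0,2)[0],key=cv2.contourArea);(x,y),rr=cv2.minEnclosingCircle(c);print(n,x+a[2],y+a[0],rr,cv2.contourArea(c),cv2.boundingRect(c))
    if n=='top': print(onz('top',(x+a[2],y+a[0]),.06))
for yy in(-.0711,-.0311):
    m,q,a=holes(I,160.45,cr(0,yy),.044,.0198);m=m-C0;print('blue',(m@V).round(4),(m@U).round(4),q,a-160.45)
for yy in(-.011,.029):
    m,q,a=holes(I,160.45,cr(0,yy),.014,.017);m=m-C0;print('alu',(m@V).round(4),(m@U).round(4),q,a-160.45)
d=cv2.absdiff(cv2.imread('pics/top0.png'),I)[100:160,340:400].max(2);print('glue/gear diff px',(d>50).sum())
w=((lambda h:(h[...,0]>15)&(h[...,0]<28)&(h[...,2]>135)&(h[...,1]>60))(cv2.cvtColor(I,cv2.COLOR_BGR2HSV))).astype(np.uint8)[128:160,268:308]
n,l,s,c=cv2.connectedComponentsWithStats(w);print([(s[i].tolist(),c[i].round(1).tolist()) for i in range(1,n) if s[i][4]>15])
E
```

```text
t 69.0 at [ 0.4404 -0.3841  0.159 ] yaw [180.   -0.   63.2] q [-53.  15.  94.   0.  72. -26.] F [ 0.6 -0.4  0.2] w 0.0501
top 264.6632652282715 130.69387817382812 8.507177352905273 198.5 (17, 18, 17, 17)
[ 0.63817947 -0.20975132  0.06      ]
top 265.29999923706055 130.89999961853027 8.348752975463867 193.0 (17, 18, 17, 16)
[ 0.63768823 -0.2112406   0.06      ]
sc 302.0 183.5 7.43313455581665 116.0 (15, 14, 15, 11)
sc 296.5 183.5 2.549609661102295 7.5 (16, 16, 3, 6)
blue 0.0009 -0.0714 0.0396 0.05000000000001137
blue 0.0001 -0.0303 0.0399 -0.6499999999999773
alu 0.0017 -0.0123 0.0371 0.5500000000000114
alu 0.0 0.0286 0.0329 -1.6499999999999773
glue/gear diff px 37
[([0, 0, 40, 32, 560], [21.4, 20.5])]
```

```bash
python3 - <<'E'
from h import *
ok=[]
for f in('top0','t21'):
    h=cv2.cvtColor(cv2.imread(f'pics/{f}.png'),cv2.COLOR_BGR2HSV)[100:165,345:400]
    a=((h[...,0]<14)&(h[...,1]>195)&(h[...,2]>120)).astype(np.uint8);b=((h[...,1]<30)&(h[...,2]>170)).astype(np.uint8)
    c=[(M['m10']/max(M['m00'],1),M['m01']/max(M['m00'],1)) for M in map(cv2.moments,(a,b))];print(c);ok.append(c)
if np.abs(np.array(ok[0])-ok[1]).max()<1.5: print(r.hand_in())
E
```

```text
[(33.505494505494504, 47.1978021978022), (20.071428571428573, 15.142857142857142)]
[(33.63953488372093, 47.116279069767444), (19.907563025210084, 15.294117647058824)]
the job is handed in; nothing more can be done
None
```

The job is handed in: all three aluminium and both blue channels are packed, the row is snug against the fixed channel, the pin was driven home with the mallet, the mallet stands back on its pad within about 2 mm of where it was, and the gear and glue stick read undisturbed; one blue channel got knocked half off the cradle partway through, so I jammed against it once at about 47 N (below the 120 N wrist limit) and then lifted it out and re-placed it.

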